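# Free a jammed two-track ball feeder and drop one grinding ball into the mill jar

## Task

The ball feeder for the jar mill is jammed: two grinding balls have met head on where its two tracks merge, and nothing runs down to the wheel. Nudge one of the two back up its own track, without lifting any ball out, so that all four balls run down into the lane. Then, with the open jar standing under the spout, give the wheel one full turn by its crank knob, so that exactly one ball drops into the jar and the pocket again faces the lane with the next ball in it, and stand the jar with its ball upright back on the middle of the cork coaster.

Things in the scene. Friction and masses are not known exactly. Their poses are not given: they have to be found in the camera images.
- feeder: Fixed ball feeder of aluminium and steel, 320 mm long (its y) by 140 mm wide (its x), 133 mm high with its knob. Origin under the base plate; its y is the way the balls run (tracks, lane, wheel), its z is up. Its steel deck slopes down 7 degrees towards +y (surface at z 76 mm at y 27, z 87 at y -60). The guide walls and wedge on it stand only 13.5 mm above it: half a ball shows above them.
- throat (a point): Fixed point (ball-centre height) where the two 30 mm wide tracks, each at 28 degrees to the feeder's y, merge into the 31 mm wide lane along x = 0; the lane runs 63 mm on (+y) to the wheel's rim. The two jammed balls touch each other about 21 mm upstream (-y) of it, each against its own outer wall. The wedge between the tracks has its nose 35 mm upstream.
- track_far (a point): Fixed point (ball-centre height) on the centre line of the track on the feeder's +x side, behind its jammed ball: upstream runs at 28 degrees from -y towards +x. Behind the two balls of a track 40 mm of track are empty. One jammed ball pushed 30 to 38 mm back up its track, and held there, lets the two balls of the other track roll down the lane; let go, its own two follow.
- track_near (a point): The same point of the track on the feeder's -x side (upstream runs at 28 degrees from -y towards -x). A pusher must stay out of the merge and the other ball's way, so a wide one is set over towards the outer wall, its tip just above the walls (3 to 5 mm above ball-centre height). If both jammed balls are pushed, or one by under 25 mm, they jam again; then simply repeat.
- pocket_home (a point): Fixed point on the feeder: a ball's centre when it lies fully in the wheel's pocket with the pocket facing the lane (feeder frame 0, 40, 88.5 mm).
- spout_spot (a point): Fixed point, feeder frame (0, 179, 0) mm, past the wheel's end: the jar's centre belongs here (within 8 mm) to catch the ball; the jar then just touches the base plate's end. The spout (38 mm wide, lip at y 159, underside z 37) passes 6 mm over the jar's rim: bring the jar in and out level along the feeder's y. Fingers have room on the jar's +x and -x sides; taller parts end at y 131.
- wheel (a joint): Grey pocket wheel, 92 mm across, upright axis at feeder (0, 75), top at z 97 mm. Reads 0 with its 33 mm wide pocket facing the lane; grows anticlockwise from above (rad), stays where left. The pocket takes one ball, which drops into the chute half a turn from home; elsewhere the rim shuts the lane. A ball rolls in only within 0.1 rad of home.
- knob_grip (a point): Middle of the black crank knob on the wheel, across from the pocket, 32 mm from the axis: an upright round grip 17 mm in diameter that spins freely on its pin, from 18 mm below this point to 13 mm above it (the wheel's top is 22 mm below). Moves with the wheel.
- ball_1: White ceramic grinding ball, 25 mm diameter, 49 g, rolls freely; origin at its centre; it starts as one of the two jammed balls, on the +x side of the feeder's axis.
- ball_2: White ceramic grinding ball, 25 mm diameter, 49 g, rolls freely; origin at its centre; it starts as one of the two jammed balls, on the -x side of the feeder's axis.
- ball_3: White ceramic grinding ball, 25 mm diameter, 49 g, rolls freely; origin at its centre; it starts behind ball_1 in the +x track.
- ball_4: White ceramic grinding ball, 25 mm diameter, 49 g, rolls freely; origin at its centre; it starts behind ball_2 in the -x track.
- jar: Open round jar of white ceramic, outer diameter 58 mm, 30 mm high, wall 4 mm, about 0.2 kg; origin at the centre of its underside, z up. It starts on the coaster.
- coaster: Fixed round cork coaster, 84 mm diameter, 3 mm thick; origin at the centre of its underside.
- caliper: Bystander: thin steel caliper, 118 mm long, lying on the desk mat; leave it alone.
- model: Bystander: plaster jaw model, 42x62x16 mm; leave it alone.
- petri_dish: Bystander: glass dish of rubber polishers, 92 mm across; leave it alone.

How it is judged (in metres and radians):
On the way, in this order (a step that is already met when the one before it is completed fails the run):
1. the jam is cleared: all four balls have run out of the two tracks into the lane, none lifted out (y of each of ball_1, ball_2, ball_3, ball_4 in the frame of feeder above -0.042 m and z of each of ball_1, ball_2, ball_3, ball_4 in the frame of feeder above 0.08 m), for 0.2 s.
2. the wheel has made one full turn and exactly one ball lies in the jar (((horizontal distance between ball_1 and jar below 0.02 m and z of ball_1 in the frame of jar between 0 and 0.03 m and y of each of ball_2, ball_3, ball_4 in the frame of feeder above -0.042 m and z of each of ball_2, ball_3, ball_4 in the frame of feeder above 0.08 m) or (horizontal distance between ball_2 and jar below 0.02 m and z of ball_2 in the frame of jar between 0 and 0.03 m and y of each of ball_1, ball_3, ball_4 in the frame of feeder above -0.042 m and z of each of ball_1, ball_3, ball_4 in the frame of feeder above 0.08 m) or (horizontal distance between ball_3 and jar below 0.02 m and z of ball_3 in the frame of jar between 0 and 0.03 m and y of each of ball_1, ball_2, ball_4 in the frame of feeder above -0.042 m and z of each of ball_1, ball_2, ball_4 in the frame of feeder above 0.08 m) or (horizontal distance between ball_4 and jar below 0.02 m and z of ball_4 in the frame of jar between 0 and 0.03 m and y of each of ball_1, ball_2, ball_3 in the frame of feeder above -0.042 m and z of each of ball_1, ball_2, ball_3 in the frame of feeder above 0.08 m)) and (value of joint wheel between 6.13319 and 6.43319 rad or value of joint wheel between -6.43319 and -6.13319 rad)), for 0.2 s.
At the end, for the whole second after the job is handed in: One ball in the jar; the jar upright on the coaster, centres within 15 mm; the wheel at rest one full turn from home (6.28 rad either way, within 0.15), the next ball in its pocket (within 9 mm of pocket_home), the other two in the lane behind it (((horizontal distance between ball_1 and jar below 0.02 m and z of ball_1 in the frame of jar between 0 and 0.03 m and y of each of ball_2, ball_3, ball_4 in the frame of feeder above -0.042 m and z of each of ball_2, ball_3, ball_4 in the frame of feeder above 0.08 m and distance between any of ball_2, ball_3, ball_4 and pocket_home below 0.009 m) or (horizontal distance between ball_2 and jar below 0.02 m and z of ball_2 in the frame of jar between 0 and 0.03 m and y of each of ball_1, ball_3, ball_4 in the frame of feeder above -0.042 m and z of each of ball_1, ball_3, ball_4 in the frame of feeder above 0.08 m and distance between any of ball_1, ball_3, ball_4 and pocket_home below 0.009 m) or (horizontal distance between ball_3 and jar below 0.02 m and z of ball_3 in the frame of jar between 0 and 0.03 m and y of each of ball_1, ball_2, ball_4 in the frame of feeder above -0.042 m and z of each of ball_1, ball_2, ball_4 in the frame of feeder above 0.08 m and distance between any of ball_1, ball_2, ball_4 and pocket_home below 0.009 m) or (horizontal distance between ball_4 and jar below 0.02 m and z of ball_4 in the frame of jar between 0 and 0.03 m and y of each of ball_1, ball_2, ball_3 in the frame of feeder above -0.042 m and z of each of ball_1, ball_2, ball_3 in the frame of feeder above 0.08 m and distance between any of ball_1, ball_2, ball_3 and pocket_home below 0.009 m)) and (value of joint wheel between 6.13319 and 6.43319 rad or value of joint wheel between -6.43319 and -6.13319 rad) and horizontal distance between jar and coaster below 0.015 m and height (world z) of jar below 0.006 m and angle between jar's own z axis and vertical below 0.06 rad and linear speed of jar below 0.02 m/s and velocity of joint wheel between -0.05 and 0.05 rad/s); the robot touches nothing.
It fails at once if a ball is lifted out of the feeder by hand (more than 25 mm above its track, not in the jar) ((z of ball_1 in the frame of feeder above 0.13 m and distance between ball_1 and jar above 0.05 m) or (z of ball_2 in the frame of feeder above 0.13 m and distance between ball_2 and jar above 0.05 m) or (z of ball_3 in the frame of feeder above 0.13 m and distance between ball_3 and jar above 0.05 m) or (z of ball_4 in the frame of feeder above 0.13 m and distance between ball_4 and jar above 0.05 m)).
It fails at once if the jar is tipped over (angle between jar's own z axis and vertical above 0.6 rad).
It fails at once if a bystander (caliper, jaw model or glass dish) is shifted by more than 20 mm (distance of any of caliper, model, petri_dish from where it was at the start of the episode above 0.02 m).
It also fails if it takes over 72 s, if anything falls off the work surface, if the arm or the gripper's body presses on something with over 40 N, if the wrist force passes 120 N, or if a joint passes its speed limit or range.

## Robot

A 6-joint arm with a two-finger parallel gripper is mounted at the origin on a cart in front of the work surface, level with it; the furniture and walls round the work are solid. World frame = base frame: x ahead of the robot, y to its left, z up, the work surface at z = 0. Lengths are in m, angles in degrees, forces in N, time in s.
With the tool pointing down it reaches from about 0.35 to 0.875 m from the base axis. Payload 4.2 kg.
Tool frame: the origin (TCP) lies midway between the tips of the shut fingers; the grasp point (between the pads) lies 19 mm behind it (r.pinch_z is the distance from the TCP to the grasp point, in m); z points along the fingers, y is the line along which they close (so a half turn about z gives the same grasp; the last joint's range is limited). The gripper opens to 87 mm and grips with 3 to 60 N. Pads are 19 mm wide; open, the fingers measure 117 mm over their backs; the gripper's body (75 mm by 190 mm) begins 51 mm behind the grasp point.
Start: joints at [87.869, 22.042, 0.453, 0, -68.411, -14.817], TCP at [0.182, 0.598, 0.199] pointing down, gripper open.
Joint ranges: [-179.83, 179.83], [-69.29, 118.12], [-61.27, 80.66], [-181.25, 117.63], [-171.15, -9.14], [-177.46, 177.46]. Speed limits (degrees/s): [159.86, 159.86, 180, 180, 180, 180].

## Interface

Orientations are given as a 3x3 rotation matrix whose columns are the frame's x, y, z axes.
In Python, from station import r, imaging, models gives the robot as it stands. The module is installed in compiled form; this text tells all that it offers.
- The arm moves only by the tool apply_moves, never from a script. Its argument "moves" is a list of rows, each a list of 2 entries, a list of its own where there are three numbers: the shift along the tool's x, y, z in m, then the turn about the tool's z in degrees. A call has 1 to 5 rows; each row shifts and turns the commanded pose from where the row before left it, along the tool's axes as they then stand; what a row does not reach is not made up. A row lasts 1/12 s, in which the tool goes at most 41.7 mm and 7.16 degrees, less where a joint would pass 70% of its speed; a pose out of reach is approached as far as the arm can. A call is refused whole if a number of a shift passes 0.0417 or a number of a turn 7.16, either way. A call with a gripper value outside its range is refused whole. "hand" is the finger opening in m, from 0 to 0.087, set as the call begins (left out, the last holds). The fingers move at their own pace and stop on an object; the grip force is fixed at half the most. Time passes only in rows, so rows that do not move let the fingers close. It gives the time, the measured TCP pose, the force, the opening and the grip force at its end, in the units of the state.
- r.sense(): the state, without advancing time (a new reading comes with each control period).
- imaging.capture(name): name is "side" or "top" or "wrist"; returns a dict with "frame" (480x640x3 uint8, blue, green, red), "intrinsics" (3x3 intrinsics, pixels), "dist" ([k1, k2, p1, p2, k3] as OpenCV has them; the pictures are not rectified), "eye" and "orientation" of the camera in the world. Camera axes: x right, y down, z forward; pixel columns grow to the right and rows downward; lengths in m; the calibration is good to about 2 mm. A picture is of the moment at which its call begins. There is no depth.
- r.finish_job(): hands the job in; it is judged then, once.
Trained networks look in a picture, given as the dict that the camera call returned (one of the last four; its "shot" number tells which), for a name from the list of things; names that differ only in an ending like _2 or _b are one class to them, and where a whole thing is asked for, a point or a joint stands for the part that bears it (a point fixed in the world has none). Each returns a list of dicts, best first, with "confidence" (0 to 1); they miss things now and then, are a little off and sometimes report something else, mostly with a low value. They report only what shows in the picture. A call takes as long as a camera call.
- models.cut_out(picture, target): "region" (480x640 bool, what is visible of it) and "extent" ([left, top, width, height] as shares, 0 to 1, of the picture: columns of its width, rows of its height, round what is visible of it).
- models.place_of(picture, target): "at" ([column, row] as shares, 0 to 1, of the picture: columns of its width, rows of its height: a listed point, or the origin of a listed thing).
The state is a dict: "time_s": time; "joints": joint angles; "joint_velocities": joint speeds; "effort": joint torques, N m; "tcp_pos": TCP position; "ee_rot": TCP orientation; "wrist_force": force on the tool from outside, world axes, zero at the start; "moment": the same for the moment, N m; "gripper_width": opening from 0.0 (shut) to 1.0 (fully open); "gripper_force": force on a finger pad.
Only numpy, scipy, OpenCV 4.12 (cv2) and the standard library are available. Lean on these libraries where they do the work, as an engineer would, in place of code of your own. Each camera call takes 0.05 s, during which the arm holds its last target. There are 200 camera calls.

## Working session

There is one attempt and no reset: what is moved stays moved. The work goes in short steps, Python scripts to look and compute and a tool call to move; the robot and the scene stay as the last step left them, time stands still between calls to the robot, and variables do not carry over. Pictures are saved under pics/ and viewed, at most 10 in all, crops included, and the job is handed in when it is done.

Besides the shell and the picture viewer there is one more tool, called after "Emit:" as name([rows], argument=value, ...), one row to a line, values as JSON. apply_moves: Moves the arm, as the interface text tells. Its arguments: {"type":"object","properties":{"moves":{"type":"array"},"hand":{"type":"number"}},"required":["moves"]}

```bash
mkdir -p pics
cat > h.py <<'E'
from station import r, imaging, models
import numpy as np, cv2
def ray(p,uv):
    q=cv2.undistortPoints(np.array([[uv]],float),np.array(p["intrinsics"],float),np.array(p["dist"],float))[0,0]
    d=np.array(p["orientation"])@np.array([q[0],q[1],1.]);return np.array(p["eye"]),d/np.linalg.norm(d)
def tri(obs):
    A=np.zeros((3,3));b=np.zeros(3)
    for p,uv in obs:
        e,d=ray(p,uv);M=np.eye(3)-np.outer(d,d);A+=M;b+=M@e
    x=np.linalg.solve(A,b);res=[np.linalg.norm((np.eye(3)-np.outer(d,d))@(x-e)) for e,d in (ray(*o) for o in obs)]
    return x,max(res)
def atz(p,uv,z):
    e,d=ray(p,uv);return e+d*(z-e[2])/d[2]
def proj(p,X):
    R=np.array(p["orientation"]).T;t=-R@np.array(p["eye"])
    return cv2.projectPoints(np.array(X,float).reshape(-1,3),cv2.Rodrigues(R)[0],t,np.array(p["intrinsics"],float),np.array(p["dist"],float))[0].reshape(-1,2)
def place(p,n):
    return [(np.array(d["at"])*[640,480],d["confidence"]) for d in models.place_of(p,n)]
E
python3 - <<'E'
from h import *
np.set_printoptions(precision=4,suppress=True)
s=r.sense();print(s["tcp_pos"],s["ee_rot"],s["time_s"])
P={n:imaging.capture(n) for n in("side","top","wrist")}
for n,p in P.items(): cv2.imwrite(f"pics/{n}0.png",p["frame"]);print(n,p["eye"])
for t in ["feeder","throat","track_far","track_near","pocket_home","spout_spot","knob_grip","ball_1","jar","coaster"]:
    o=[]
    for n,p in P.items():
        l=place(p,t)
        print(t,n,[(a.round(1).tolist(),round(c,2)) for a,c in l[:5]])
        if l and l[0][1]>.4:o.append((p,l[0][0]))
    if len(o)>1 and t!="ball_1":print("   ->",*tri(o),len(o))
E
```

```text
[0.182  0.5973 0.1977] [[ 0.9565 -0.2917 -0.0005]
 [-0.2917 -0.9565 -0.002 ]
 [ 0.0001  0.0021 -1.    ]] 0.0
side [0.5709 0.9111 0.6026]
top [0.4732 0.2509 1.0201]
wrist [0.2435 0.5785 0.3834]
feeder side [([335.9, 260.5], 0.81)]
feeder top [([378.1, 274.4], 0.79)]
feeder wrist []
   -> [0.5485 0.1693 0.0073] 0.0023977641031463623 2
throat side [([330.0, 210.7], 0.71)]
throat top [([406.2, 263.3], 0.79)]
throat wrist []
   -> [0.5599 0.1325 0.0987] 0.0014280348273179161 2
track_far side [([302.3, 193.9], 0.88)]
track_far top [([430.6, 228.8], 0.58)]
track_far wrist []
   -> [0.6133 0.0969 0.1154] 0.0010191717305277175 2
track_near side [([334.6, 190.6], 0.87), ([315.6, 206.6], 0.5), ([312.3, 198.4], 0.41)]
track_near top [([443.1, 266.5], 0.88)]
track_near wrist []
   -> [0.5526 0.0764 0.11  ] 0.0013650244767537982 2
pocket_home side [([339.9, 236.4], 0.67)]
pocket_home top [([360.8, 278.8], 0.7)]
pocket_home wrist []
   -> [0.5386 0.2031 0.089 ] 0.006121309537217798 2
spout_spot side [([378.0, 318.7], 0.79)]
spout_spot top [([218.3, 334.8], 0.46)]
spout_spot wrist []
   -> [0.468  0.4208 0.1014] 0.029569602646905297 2
knob_grip side [([363.1, 241.7], 0.79), ([302.6, 195.7], 0.62)]
knob_grip top [([318.6, 294.1], 0.64), ([432.0, 340.2], 0.52)]
knob_grip wrist []
   -> [0.5071 0.2692 0.1261] 0.0021133573939104014 2
ball_1 side [([318.0, 207.3], 0.64), ([329.8, 203.8], 0.58), ([330.9, 197.3], 0.43)]
ball_1 top [([411.6, 249.3], 0.75), ([419.9, 262.0], 0.56), ([423.6, 236.0], 0.49), ([433.9, 267.0], 0.44)]
ball_1 wrist []
jar side [([388.7, 237.4], 0.86)]
jar top [([431.4, 335.2], 0.72), ([409.1, 258.7], 0.48)]
jar wrist []
   -> [ 0.4403  0.0743 -0.0075] 0.0037214397220021265 2
coaster side [([387.3, 238.5], 0.6)]
coaster top []
coaster wrist []
```

View pics/top0.png

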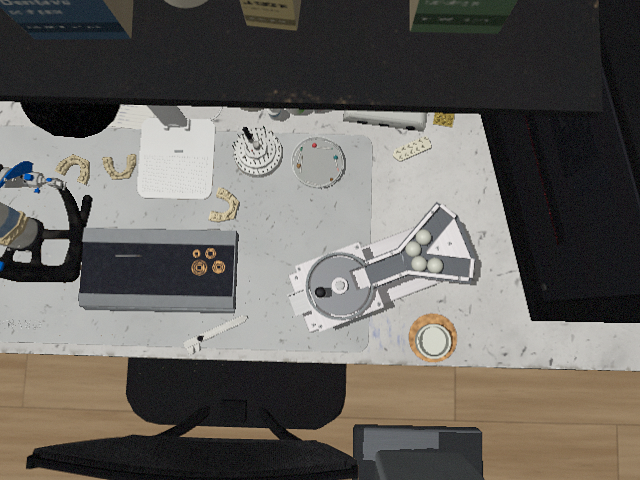

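View pics/side0.png

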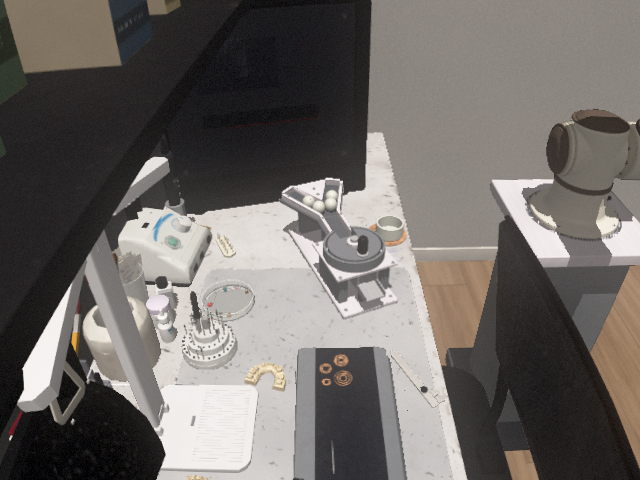

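The top view shows the feeder with its wheel at (340,286) and knob at (320,293). The balls are at (412,250), (419,263), (424,237) and (435,266), and the jar on its coaster is at (434,341). The side view shows the spout end at (375,290) and the jar at (389,228). Next I'll fit the feeder pose.

```bash
cat > fit.py <<'E'
from h import *
from scipy.optimize import least_squares
def deck(y): return .076+(.027-y)*np.tan(np.radians(7))
U=np.array([np.sin(np.radians(28)),-np.cos(np.radians(28))])
def bc(x,y): return np.array([x,y,deck(y)+.0126])
PT={"feeder":(0,0,0),"throat":bc(0,-.034),"pocket_home":(0,.040,.0885),"spout_spot":(0,.179,0),"knob_grip":(0,.107,.119)}
def toW(q,X):
    c,s=np.cos(q[2]),np.sin(q[2]);X=np.asarray(X,float)
    return np.array([q[0]+c*X[0]-s*X[1],q[1]+s*X[0]+c*X[1],X[2]])
def fit(obs,q0=(.5485,.1693,np.radians(21.1),.06)):
    # obs: (pic,name or xyz,uv)
    def pt(n,q):
        if n=="track_far": a=np.array([0,-.034])+q[3]*U; return bc(*a)
        if n=="track_near": a=np.array([0,-.034])+q[3]*U*[-1,1]; return bc(*a)
        return PT[n] if isinstance(n,str) else n
    f=lambda q:np.concatenate([proj(p,toW(q,pt(n,q)))[0]-uv for p,n,uv in obs]+[[(q[3]-.06)*1000]])
    return least_squares(f,q0,loss="soft_l1",f_scale=1.5,x_scale=[.01,.01,.05,.01]),f
E
python3 - <<'E'
from fit import *
np.set_printoptions(precision=4,suppress=True)
P={n:imaging.capture(n) for n in("side","top")}
obs=[]
names=["feeder","throat","track_far","track_near","pocket_home","spout_spot","knob_grip"]
for t in names:
    for n,p in P.items():
        l=place(p,t)
        if l and not(t=="spout_spot" and n=="top"): obs.append((p,t,l[0][0]))
for b,uv in {(.0125,-.055):(411.6,249.3),(-.0125,-.055):(419.9,262)}.items(): obs.append((P["top"],bc(*b),np.array(uv)))
s,f=fit(obs);print(s.x[:2],np.degrees(s.x[2]),s.x[3],s.cost)
for o,e in zip(obs,f(s.x)[:-1].reshape(-1,2)):print(o[1],e.round(1))
np.save("q.npy",s.x)
for n,p in P.items():
    for t in("jar","coaster"):
        for d in models.cut_out(p,t)[:2]:
            v,u=np.nonzero(d["region"]);print(n,t,round(d["confidence"],2),u.mean(),v.mean(),u.min(),u.max(),v.min(),v.max(),len(u))
t=P["top"]
print("jar rim z.03",atz(t,(434,341),.03),"coaster",atz(t,(433,337),.003),"shelf z.5",atz(t,(350,105),.5),atz(t,(350,105),.3),"case",atz(t,(238,310),.05),"monitor",atz(t,(530,320),.1))
E
```

```text
Traceback (most recent call last):
  File "fit.py", line 17, in fit
    return least_squares(f,q0,loss="soft_l1",f_scale=1.5,x_scale=[.01,.01,.05,.01]),f
           ~~~~~~~~~~~~~^^^^^^^^^^^^^^^^^^^^^^^^^^^^^^^^^^^^^^^^^^^^^^^^^^^^^^^^^^^
  File "fit.py", line 16, in <lambda>
    f=lambda q:np.concatenate([proj(p,toW(q,pt(n,q)))[0]-uv for p,n,uv in obs]+[[(q[3]-.06)*1000]])
                                            ~~^^^^^
  File "fit.py", line 13, in pt
    if n=="track_far": a=np.array([0,-.034])+q[3]*U; return bc(*a)
       ^^^^^^^^^^^^^^
ValueError: The truth value of an array with more than one element is ambiguous. Use a.any() or a.all()
```

```bash
sed -i 's/    def pt(n,q):/    def pt(n,q):\n        if not isinstance(n,str): return n/; s/(q\[3\]-.06)\*1000/(q[3]-.06)*100/' fit.py
cat > m.py <<'E'
from fit import *
np.set_printoptions(precision=4,suppress=True)
P={n:imaging.capture(n) for n in("side","top")}
obs=[]
names=["feeder","throat","track_far","track_near","pocket_home","spout_spot","knob_grip"]
for t in names:
    for n,p in P.items():
        l=place(p,t)
        if l and not(t=="spout_spot" and n=="top"): obs.append((p,t,l[0][0]))
for b,uv in {(.0125,-.055):(411.6,249.3),(-.0125,-.055):(419.9,262)}.items(): obs.append((P["top"],bc(*b),np.array(uv)))
s,f=fit(obs);print(s.x[:2],np.degrees(s.x[2]),s.x[3],s.cost)
for o,e in zip(obs,f(s.x)[:-1].reshape(-1,2)):print(o[1],e.round(1))
np.save("q.npy",s.x)
for n,p in P.items():
    for t in("jar","coaster"):
        for d in models.cut_out(p,t)[:2]:
            v,u=np.nonzero(d["region"]);print(n,t,round(d["confidence"],2),u.mean(),v.mean(),u.min(),u.max(),v.min(),v.max(),len(u))
t=P["top"]
print("jar rim z.03",atz(t,(434,341),.03),"coaster",atz(t,(433,337),.003),"shelf z.5",atz(t,(350,105),.5),atz(t,(350,105),.3),"case",atz(t,(238,310),.05),"monitor",atz(t,(530,320),.1))
E
python3 m.py
```

```text
[0.5497 0.1679] 22.091165818032927 0.06654060545363429 24.917381668962033
feeder [0.3 1.5]
feeder [ 1. -1.]
throat [-3.3  0.6]
throat [-3.2 -0.6]
track_far [-0.5  1.7]
track_far [0.1 0.7]
track_near [0.  4.2]
track_near [1.3 1. ]
pocket_home [ 1.6 -1.4]
pocket_home [-0.3 -0.5]
knob_grip [2.4 0.6]
knob_grip [ 2.1 -1.5]
[ 0.0125 -0.055   0.0987] [ 1.7 -0.5]
[-0.0125 -0.055   0.0987] [-0.8  1.4]
side jar 0.7 389.5228013029316 227.5814332247557 376 403 215 241 614
side coaster 0.66 392.1463414634146 238.20731707317074 371 404 226 245 82
top jar 0.96 432.79918032786884 340.4344262295082 415 450 324 357 976
top coaster 0.79 433.32663989290495 334.0776439089692 410 456 315 361 747
jar rim z.03 [0.4355 0.0758 0.03  ] coaster [0.4412 0.0728 0.003 ] shelf z.5 [0.6675 0.2379 0.5   ] [0.7423 0.2329 0.3   ] case [0.4779 0.4032 0.05  ] monitor [ 0.4745 -0.0624  0.1   ]
```

Emit:
apply_moves([
  [[0,0,-0.016],5.7],
  [[0,0,-0.016],5.7],
  [[0,0,-0.016],5.7],
  [[0,0,-0.016],5.7],
  [[0,0,0],0],
])

```text
time_s: 3.87
tcp_pos: [0.1828, 0.5996, 0.2668]
ee_rot: [[0.768, -0.641, 0.002], [-0.641, -0.768, 0.007], [-0.003, -0.007, -1.0]]
wrist_force: [0.3, 0.2, 0.5]
gripper_width: 0.996
gripper_force: 0.0
```

Emit:
apply_moves([
  [[0.035,0.007,0],0],
  [[0.035,0.007,0],0],
  [[0.035,0.007,0],0],
  [[0.035,0.007,0],0],
  [[0.035,0.007,0],0],
])

```text
time_s: 4.28
tcp_pos: [0.2948, 0.4573, 0.262]
ee_rot: [[0.771, -0.637, -0.0], [-0.637, -0.771, -0.001], [0.0, 0.001, -1.0]]
wrist_force: [-0.1, -0.2, 0.7]
gripper_width: 1.002
gripper_force: 0.0
```

Emit:
apply_moves([
  [[0.035,0.007,0],0],
  [[0.035,0.007,0],0],
  [[0.035,0.007,0],0],
  [[0.035,0.007,0],0],
  [[0.035,0.007,0],0],
])

```text
time_s: 4.7
tcp_pos: [0.407, 0.3185, 0.2622]
ee_rot: [[0.77, -0.638, -0.001], [-0.638, -0.77, -0.0], [-0.0, 0.001, -1.0]]
wrist_force: [-0.1, 0.9, -0.8]
gripper_width: 0.997
gripper_force: 0.0
```

Emit:
apply_moves([
  [[0.035,0.007,0],0],
  [[0.035,0.007,0],0],
  [[0.035,0.007,0],0],
  [[0.035,0.007,0],0],
  [[0,0,0],0],
], hand=0.0)

```text
time_s: 5.12
tcp_pos: [0.4985, 0.205, 0.2617]
ee_rot: [[0.766, -0.642, -0.001], [-0.642, -0.766, -0.002], [0.001, 0.002, -1.0]]
wrist_force: [0.6, 0.9, 0.5]
gripper_width: 0.706
gripper_force: 0.0
```

```bash
cat > w.py <<'E'
from fit import *
import sys
np.set_printoptions(precision=4,suppress=True)
p=imaging.capture("wrist");cv2.imwrite(f"pics/{sys.argv[1]}.png",p["frame"])
print(r.sense()["tcp_pos"],p["eye"])
q=np.load("q.npy");obs=[]
for t in ["throat","track_far","track_near","pocket_home","knob_grip"]:
    l=place(p,t)
    if l: print(t,l[0][0],l[0][1],proj(p,toW(q,PT[t]))[0] if t in PT else "")
    if l and l[0][1]>.4: obs.append((p,t,l[0][0]))
for a,c in place(p,"ball_1"):
    X=atz(p,a,.0987);d=X[:2]-q[:2];c_,s_=np.cos(q[2]),np.sin(q[2]);print("ball",a,c,X,np.array([c_*d[0]+s_*d[1],-s_*d[0]+c_*d[1]]))
if len(obs)>1:
    s,f=fit(obs,q);print(s.x[:2],np.degrees(s.x[2]),s.x[3],s.cost);print(f(s.x))
E
python3 w.py w1
```

```text
[0.4973 0.2067 0.2617] [0.5475 0.1631 0.4474]
throat [339.776 112.416] 0.55 [340.1615 110.4301]
track_far [342.976  30.816] 0.63 
track_near [404.224  66.912] 0.77 
pocket_home [301.376 186.192] 0.6 [302.3879 183.9255]
knob_grip [265.6   255.888] 0.66 [266.2119 254.0666]
ball [386.88   79.296] 0.73 [0.5567 0.089  0.0987] [-0.0232 -0.0758]
ball [364.096  99.216] 0.66 [0.5563 0.1146 0.0987] [-0.0139 -0.0519]
ball [341.632  53.184] 0.6 [0.598  0.1054 0.0987] [ 0.0212 -0.0761]
ball [336.768  83.28 ] 0.56 [0.5817 0.1243 0.0987] [ 0.0133 -0.0524]
[0.5486 0.1691] 21.818349094657947 0.0656775337342254 2.7308071316800135
[ 0.2656 -0.0075 -2.0458  0.0453  0.5929  0.9093  0.6011 -0.6363 -0.0929
 -0.3511  0.5678]
```

View pics/w1.png

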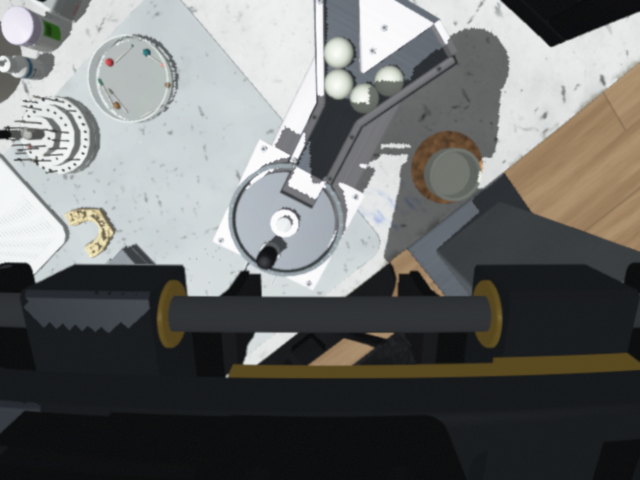

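The wrist view shows the jammed balls at (337,83) and (364,97), the wheel knob at (266,254) and the jar at (452,172). The feeder pose agrees with the earlier fit to about 1 mm, so I'll push ball_1 up the far track.

Emit:
apply_moves([
  [[0.03,-0.001,0],0],
  [[0.03,-0.001,0],0],
  [[0.031,-0.0,0],0],
  [[0,0,0.035],0],
  [[0,0,0.035],0],
], hand=0.0)

```text
time_s: 5.88
tcp_pos: [0.5696, 0.1533, 0.1938]
ee_rot: [[0.769, -0.64, 0.006], [-0.64, -0.769, 0.003], [0.002, -0.006, -1.0]]
wrist_force: [0.6, 0.5, -1.3]
gripper_width: 0.035
gripper_force: 0.0
```

Emit:
apply_moves([
  [[0,0,0.035],0],
  [[0,0,0.03],0],
  [[0,0,0.013],0],
  [[0,0,0],0],
  [[0,0,0],0],
])

```text
time_s: 6.3
tcp_pos: [0.5674, 0.1533, 0.1146]
ee_rot: [[0.77, -0.638, -0.0], [-0.638, -0.77, -0.001], [0.0, 0.001, -1.0]]
wrist_force: [-0.4, 0.4, 0.5]
gripper_width: 0.004
gripper_force: 0.0
```

Emit:
apply_moves([
  [[0.003,0.001,0.006],0],
  [[0.0,0,0.006],0],
  [[0.004,0,0],0],
  [[0.006,0,-0.0007],0],
  [[0.006,0,-0.0007],0],
])

```text
time_s: 6.72
tcp_pos: [0.5822, 0.1394, 0.1049]
ee_rot: [[0.769, -0.639, 0.001], [-0.639, -0.769, 0.0], [0.001, -0.001, -1.0]]
wrist_force: [-0.1, 0.3, 0.4]
gripper_width: 0.002
gripper_force: 0.0
```

Emit:
apply_moves([
  [[0.006,0,-0.0006],0],
  [[0.006,0,-0.0006],0],
  [[0.006,0,-0.0006],0],
  [[0.006,0,-0.0006],0],
  [[0,0,0],0],
])

```text
time_s: 7.13
tcp_pos: [0.601, 0.1235, 0.1067]
ee_rot: [[0.768, -0.64, 0.001], [-0.64, -0.768, 0.0], [0.001, -0.0, -1.0]]
wrist_force: [-0.4, -0.3, 0.9]
gripper_width: 0.011
gripper_force: 0.0
```

Run:
```python
from h import *
s=r.sense();print(s["tcp_pos"],s["wrist_force"])
p=imaging.capture("wrist");t=imaging.capture("top")
im=np.vstack([cv2.resize(p["frame"][:240],(800,300)),cv2.resize(t["frame"][190:340,270:490],(440,300),interpolation=2) if 0 else cv2.resize(t["frame"][190:340,200:600],(800,300))])
cv2.imwrite("pics/push1.png",im)
```

```text
[0.60095934 0.12347039 0.10665784] [-0.43055342 -0.28521632  0.90501922]
```

View pics/push1.png

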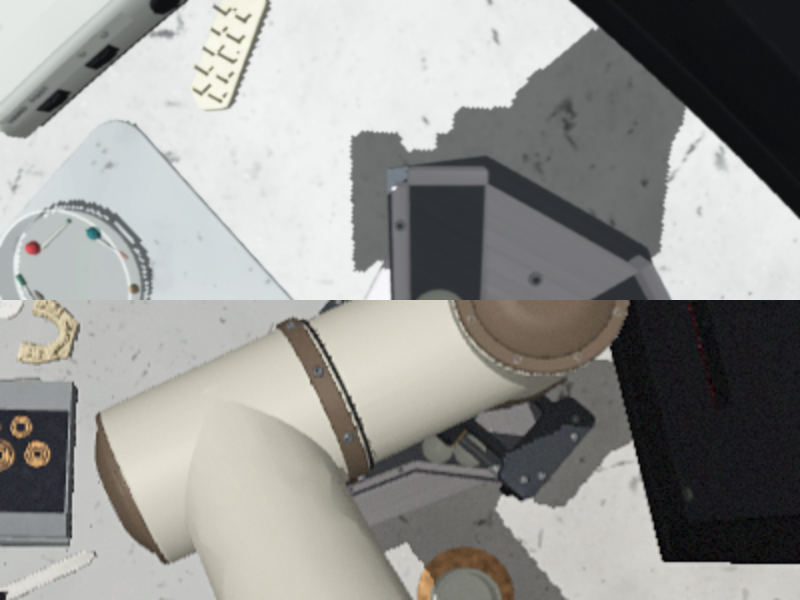

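The crop shows the far balls pushed back (ball at the lower edge, (440,295)). The near balls, at crop (437,447) and (465,447), haven't moved yet. I'll hold and look again.

Emit:
apply_moves([
  [[0,0,0],0],
  [[0,0,0],0],
  [[0,0,0],0],
  [[0,0,0],0],
  [[0,0,0],0],
])

```text
time_s: 7.65
tcp_pos: [0.5998, 0.1245, 0.1066]
ee_rot: [[0.769, -0.639, 0.0], [-0.639, -0.769, 0.0], [-0.0, -0.0, -1.0]]
wrist_force: [-0.0, 1.1, 0.0]
gripper_width: 0.009
gripper_force: 0.0
```

```bash
cat > look.py <<'E'
from fit import *
q=np.array([.549,.1685,np.radians(21.95)])
def F(X):
    d=X[:2]-q[:2];c,s=np.cos(q[2]),np.sin(q[2]);return np.array([c*d[0]+s*d[1],-s*d[0]+c*d[1]])*1000
if __name__=="__main__":
  np.set_printoptions(precision=1,suppress=True)
  s=r.sense();print(s["time_s"],np.array(s["tcp_pos"])*1000,F(np.array(s["tcp_pos"])),s["wrist_force"])
  for n in("top","side","wrist"):
    p=imaging.capture(n)
    for a,c in place(p,"ball_1"): print(n,a,round(c,2),F(atz(p,a,.097)))
E
python3 look.py
```

```text
7.65 [599.8 124.5 106.6] [ 30.7 -59.8] [-0.   1.1  0. ]
top [434.4 267. ] 0.45 [-25.7 -76.9]
top [421.5 263.7] 0.41 [-13.7 -59.6]
side [225.4 302.9] 0.66 [239.3 130.9]
side [317.8 208.3] 0.62 [ 14.9 -57.8]
side [330.6 196.7] 0.49 [-24.3 -87.5]
side [330.9 204.5] 0.46 [-13.5 -60.6]
side [308.6 197.8] 0.46 [  17.4 -101.1]
wrist [353.2 250.9] 0.88 [ 22.7 -74.7]
```

Run:
```python
from h import *
p=imaging.capture("side");w=imaging.capture("wrist")
cv2.imwrite("pics/s2.png",np.hstack([cv2.resize(p["frame"][170:260,260:380],(400,300),interpolation=2),cv2.resize(w["frame"][150:330,240:480],(400,300))]))
```

```text
(no output)
```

View pics/s2.png

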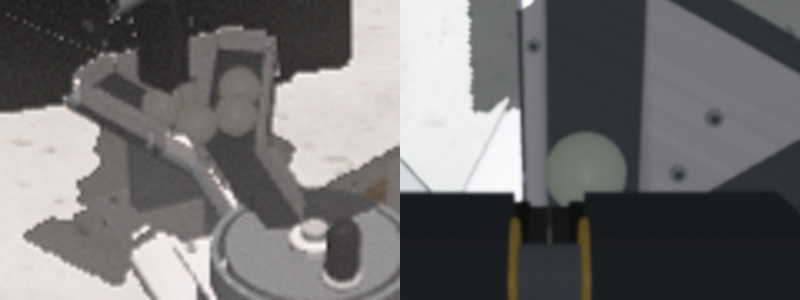

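The side crop shows all four balls unmoved, because the fingertips are narrower than I assumed and slid past ball_1 over the outer wall. The wrist crop agrees: tips at column 550, ball_3 at 586. I'll back off and shift 8.5 mm inward and lower.

Emit:
apply_moves([
  [[0,0,-0.02],0],
  [[-0.02,0.004,0],0],
  [[-0.021,0.0045,0],0],
  [[0,0,0],0],
  [[0,0,0.01],0],
])

```text
time_s: 8.47
tcp_pos: [0.5641, 0.1449, 0.1187]
ee_rot: [[0.77, -0.638, 0.005], [-0.638, -0.77, 0.002], [0.003, -0.005, -1.0]]
wrist_force: [0.7, 0.2, 0.1]
gripper_width: 0.009
gripper_force: 0.0
```

Emit:
apply_moves([
  [[0,0,0.01],0],
  [[0,0,0.0045],0],
  [[0,0,0],0],
  [[0,0,0],0],
])

```text
time_s: 8.8
tcp_pos: [0.563, 0.1434, 0.1009]
ee_rot: [[0.769, -0.64, -0.002], [-0.64, -0.769, -0.001], [-0.001, 0.002, -1.0]]
wrist_force: [0.5, -0.9, 0.1]
gripper_width: 0.005
gripper_force: 0.0
```

Emit:
apply_moves([
  [[0.004,0,-0.001],0],
  [[0.006,0,-0.0006],0],
  [[0.006,0,-0.0006],0],
  [[0.006,0,-0.0006],0],
  [[0.006,0,-0.0006],0],
])

```text
time_s: 9.22
tcp_pos: [0.5853, 0.1255, 0.1058]
ee_rot: [[0.769, -0.64, 0.001], [-0.64, -0.769, 0.0], [0.0, -0.001, -1.0]]
wrist_force: [0.6, 0.6, -0.5]
gripper_width: 0.009
gripper_force: 0.0
```

Emit:
apply_moves([
  [[0.006,0,-0.0006],0],
  [[0.006,0,-0.0006],0],
  [[0,0,0],0],
  [[0,0,0],0],
  [[0,0,0],0],
])

```text
time_s: 9.63
tcp_pos: [0.5936, 0.1183, 0.1065]
ee_rot: [[0.769, -0.639, -0.0], [-0.639, -0.769, -0.0], [-0.0, 0.0, -1.0]]
wrist_force: [-0.6, 0.2, -0.7]
gripper_width: 0.004
gripper_force: 0.0
```

```bash
python3 look.py
```

```text
9.6333 [593.6 118.3 106.5] [ 22.6 -63.2] [-0.6  0.2 -0.7]
top [419.4 262.8] 0.6 [-11.2 -57. ]
top [434.4 266.7] 0.49 [-25.2 -77.1]
side [314.7 210. ] 0.62 [ 22.6 -54.7]
side [309.9 199.2] 0.51 [ 16.9 -95.1]
side [332.2 197.1] 0.48 [-26.7 -84.9]
side [329.9 202.9] 0.44 [-14.  -66.7]
wrist [333.4 250.9] 0.96 [ 23.9 -72.7]
```

Run:
```python
from h import *
p=imaging.capture("side");w=imaging.capture("wrist")
s=r.sense()["tcp_pos"];print(proj(p,s),proj(w,s))
f=p["frame"].copy();u=proj(p,s)[0];
c=lambda f,k:cv2.resize(f[165:240,270:370],(k*100,k*75),interpolation=cv2.INTER_CUBIC)
A=c(f,4);
x=(u-[270,165])*4;cv2.circle(A,tuple(int(i) for i in x),4,(0,0,255),1)
cv2.imwrite("pics/s3.png",np.hstack([A,cv2.resize(w["frame"][150:330,240:480],(400,300))]))
```

```text
[[312.91281113 203.56759646]] [[326.78184833 273.28009255]]
```

View pics/s3.png

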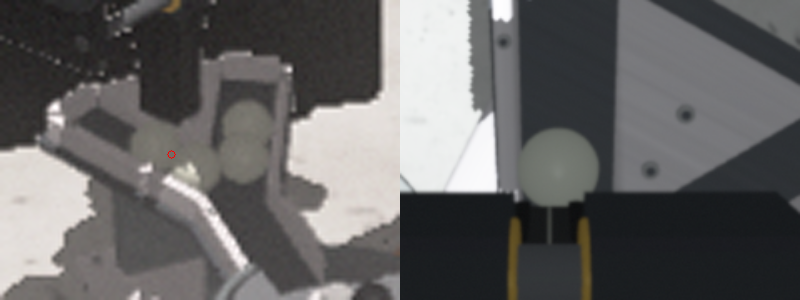

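Run:
```python
from look import *
np.set_printoptions(precision=4,suppress=True)
t=imaging.capture("top");s=imaging.capture("side");w=imaging.capture("wrist")
for a,b in [((411.6,249.3),(318,207.3)),((419.9,262),(329.8,203.8)),((433.9,267),(330.9,197.3)),((318.6,294.1),(363.1,241.7))]:
    x,e=tri([(t,a),(s,b)]);print(x,e,F(x))
tc=np.array(r.sense()["tcp_pos"])
print("finger tip z per side row:",[(z,proj(s,tc+[0,0,z])[0]) for z in(0,.01,.02)])
print(np.array(w["intrinsics"]),w["orientation"],np.array(w["eye"])-tc)
print([(z,proj(w,tc+[0,0,z])[0]) for z in(0,.01,.02,.03)])
im=s["frame"];
print("col 312 rows 180-215",im[180:216,312].sum(1)//3)
print("col 310",im[180:216,310].sum(1)//3);print("col 316",im[180:216,316].sum(1)//3)
```

```text
[0.5823 0.1246 0.1017] 0.0016670386753423316 [ 14.4861 -53.2085]
[0.5611 0.1113 0.1011] 0.00021684285494530153 [-10.1895 -57.6064]
[0.5561 0.0889 0.1017] 0.002653728534716813 [-23.1165 -76.4717]
[0.5071 0.2692 0.126 ] 0.002091341347668381 [ -1.2326 109.0579]
finger tip z per side row: [(0, array([312.8841, 203.5584])), (0.01, array([312.7496, 199.0892])), (0.02, array([312.6135, 194.5658]))]
[[383.3054   0.     329.2078]
 [  0.     383.3054 239.0721]
 [  0.       0.       1.    ]] [[-0.6397 -0.7453 -0.188 ]
 [-0.7686  0.6207  0.1545]
 [ 0.0015  0.2434 -0.9699]] [ 0.049  -0.0421  0.1856]
[(0, array([326.7805, 273.2916])), (0.01, array([326.6865, 280.0743])), (0.02, array([326.5823, 287.5957])), (0.03, array([326.4664, 295.9819]))]
col 312 rows 180-215 [ 42  39  41  42  42  43  45  43  46  45  49  42  48  51  52  69 103 107
 112 110 114 117 116 111 110 109 102  99 158 239 237 203 139 141 138 132]
col 310 [ 42  46  43  40  47  44  38  43  48  45  44  46  50  45  58  92 110 112
 115 116 118 119 114 115 114 114 110 105 113 127 156 118 125 141 135 128]
col 316 [ 45  45  46  39  44  43  47  50  48  50  51  49  51  52  70 109 115 116
 111 114 111 110 111 114 115 124 155 170 196 175 172 220 238 225 144 141]
```

Emit:
apply_moves([
  [[0,0,-0.01],0],
  [[-0.02,0,0],0],
  [[-0.021,0,0],0],
  [[0,0,0.008],0],
  [[0,0,0.006],0],
])

```text
time_s: 10.6
tcp_pos: [0.5622, 0.1453, 0.1034]
ee_rot: [[0.77, -0.638, 0.002], [-0.638, -0.77, 0.001], [0.001, -0.002, -1.0]]
wrist_force: [0.3, 0.0, 0.3]
gripper_width: 0.003
gripper_force: 0.0
```

Emit:
apply_moves([
  [[0,0,0.003],0],
  [[0,0,0.002],0],
  [[0,0,0.002],0],
  [[0,0,0],0],
  [[0,0,0],0],
])

```text
time_s: 11.02
tcp_pos: [0.5625, 0.1443, 0.0955]
ee_rot: [[0.769, -0.64, -0.0], [-0.64, -0.769, -0.0], [0.0, 0.0, -1.0]]
wrist_force: [0.2, 0.4, -0.4]
gripper_width: 0.008
gripper_force: 0.0
```

Run:
```python
from look import *
s=imaging.capture("side");tc=np.array(r.sense()["tcp_pos"]);print(tc,r.sense()["wrist_force"],F(tc))
print([(z,proj(s,tc+[0,0,z])[0]) for z in(0,.01,.02)])
u=int(proj(s,tc)[0][0]);print(s["frame"][185:222,u-4:u+5:2].sum(2)//3)
```

```text
[0.56250609 0.1443823  0.09566364] [-0.40703889  0.04148838 -0.0098703 ] [  3.51191114 -27.41795575]
[(0, array([329.44965837, 215.63721342])), (0.01, array([329.41670862, 211.16678843])), (0.02, array([329.38310816, 206.64036861]))]
[[ 45  45  47  47  47]
 [ 42  44  42  46  49]
 [ 44  43  45  49  48]
 [ 42  46  47  48  50]
 [ 45  48  49  48  45]
 [ 48  44  46  48  49]
 [ 46  47  43  50  49]
 [ 44  50  50  48  53]
 [ 46  45  43  47  46]
 [ 45  48  50  50  53]
 [ 47  44  49  50  51]
 [ 45  49  46  46  53]
 [ 48  44  47  51  47]
 [ 49  47  51  51  52]
 [ 50  49  47  50  56]
 [ 50  48  47  50  50]
 [ 48  49  48  49  54]
 [ 48  53  48  53  54]
 [ 48  52  47  53  55]
 [ 50  47  54  49  49]
 [ 55  52  51  51  55]
 [ 80  60  50  52  73]
 [103  92  56  55 110]
 [ 85 111  93  78 110]
 [ 71 101 108 110 101]
 [ 69  68  92  96  78]
 [ 66  64  66  66  69]
 [ 69  67  63  67  67]
 [ 68  62  64  67  69]
 [ 69  62  67  65  66]
 [ 70  68  72  66  69]
 [ 67  66  69  67  69]
 [ 65  68  67  64  67]
 [ 64  69  69  68  69]
 [ 76  69  65  66  71]
 [148  68  68  70  69]
 [227  69  70  70  70]]
```

Emit:
apply_moves([
  [[0,0,0.004],0],
  [[0,0,0.004],0],
  [[0,0,0.003],0],
  [[0,0,0],0],
  [[0,0,0],0],
])

```text
time_s: 11.48
tcp_pos: [0.562, 0.1445, 0.0843]
ee_rot: [[0.769, -0.639, -0.001], [-0.639, -0.769, -0.0], [-0.0, 0.001, -1.0]]
wrist_force: [-0.0, 0.3, -0.2]
gripper_width: 0.004
gripper_force: 0.0
```

Run:
```python
from look import *
print("pinch",r.pinch_z)
s=imaging.capture("side");tc=np.array(r.sense()["tcp_pos"]);print(tc,r.sense()["wrist_force"],F(tc))
print([(z,proj(s,tc+[0,0,z])[0]) for z in(0,.01,.02)])
u=int(proj(s,tc)[0][0]);print((s["frame"][200:222,u-12:u+13:3].sum(2)//3).tolist())
```

```text
pinch 0.0187
[0.56216663 0.144568   0.08452357] [ 0.22968792 -0.54949036 -0.1849622 ] [  3.26646954 -27.11882559]
[(0, array([329.66660322, 220.60479215])), (0.01, array([329.63549299, 216.19543416])), (0.02, array([329.60375868, 211.73091026]))]
[[111, 112, 48, 49, 51, 47, 47, 117, 83], [107, 109, 51, 48, 49, 51, 50, 114, 93], [111, 108, 46, 51, 51, 50, 49, 115, 104], [114, 113, 48, 50, 48, 52, 56, 116, 107], [114, 116, 49, 49, 52, 47, 50, 118, 107], [117, 114, 46, 50, 49, 51, 53, 115, 122], [118, 116, 55, 50, 52, 50, 49, 115, 129], [116, 116, 49, 52, 48, 53, 54, 114, 138], [116, 116, 49, 48, 50, 50, 54, 114, 116], [115, 115, 56, 53, 50, 54, 51, 114, 80], [114, 116, 64, 48, 52, 54, 54, 115, 90], [108, 114, 85, 56, 52, 52, 66, 112, 93], [115, 105, 68, 64, 52, 54, 67, 112, 96], [119, 99, 64, 62, 61, 57, 69, 110, 94], [121, 113, 67, 67, 67, 68, 74, 107, 107], [113, 114, 65, 66, 66, 68, 72, 109, 116], [113, 112, 80, 67, 66, 67, 67, 105, 113], [113, 109, 122, 67, 68, 68, 68, 105, 107], [108, 109, 176, 67, 69, 70, 69, 88, 108], [97, 105, 229, 66, 68, 67, 69, 79, 107], [70, 107, 157, 71, 68, 66, 69, 72, 105], [64, 107, 112, 85, 67, 68, 70, 66, 109]]
```

Emit:
apply_moves([
  [[0,-0.008,0.001],0],
  [[0.005,0,0],0],
  [[0.006,0,-0.0006],0],
  [[0.006,0,-0.0006],0],
  [[0.006,0,-0.0006],0],
])

```text
time_s: 11.95
tcp_pos: [0.5869, 0.1368, 0.087]
ee_rot: [[0.769, -0.639, 0.004], [-0.639, -0.769, 0.002], [0.002, -0.004, -1.0]]
wrist_force: [-2.0, 4.7, 8.6]
gripper_width: 0.003
gripper_force: 5.0
```

Emit:
apply_moves([
  [[0.006,0,-0.0006],0],
  [[0.006,0,-0.0006],0],
  [[0.006,0,-0.0006],0],
  [[0,0,0],0],
  [[0,0,0],0],
])

```text
time_s: 12.37
tcp_pos: [0.6029, 0.1251, 0.0904]
ee_rot: [[0.769, -0.639, 0.009], [-0.639, -0.769, 0.002], [0.005, -0.007, -1.0]]
wrist_force: [1.2, 2.4, 7.2]
gripper_width: 0.006
gripper_force: 3.9
```

Emit:
apply_moves([
  [[0,0,0],0],
  [[0,0,0],0],
  [[0,0,0],0],
  [[0,0,0],0],
  [[0,0,0],0],
])

```text
time_s: 12.78
tcp_pos: [0.6026, 0.1253, 0.0904]
ee_rot: [[0.769, -0.639, 0.009], [-0.639, -0.769, 0.002], [0.005, -0.007, -1.0]]
wrist_force: [1.7, 1.6, 5.9]
gripper_width: 0.005
gripper_force: 3.8
```

```bash
python3 look.py
```

```text
12.7833 [602.6 125.3  90.4] [ 33.6 -60.1] [1.7 1.6 5.9]
top [433.9 339.3] 0.28 [-130.6  -34.3]
side [308.  201.9] 0.6 [ 23.8 -87.2]
side [341.7 237. ] 0.51 [10.9 45.8]
side [336.7 229.1] 0.5 [ 9.3 20.1]
side [299.5 197.5] 0.47 [  33.5 -109.4]
wrist [359.4 274.2] 0.97 [ 20.2 -69.4]
wrist [358.8 223.3] 0.95 [ 33.1 -91.5]
```

Both near balls have run down to the wheel. I'll lift off to release the other two.

Emit:
apply_moves([
  [[0,0,-0.02],0],
  [[0,0,-0.04],0],
  [[0,0,-0.04],0],
  [[0,0,-0.04],0],
  [[-0.03,0,-0.02],0],
], hand=0.08)

```text
time_s: 13.5
tcp_pos: [0.5803, 0.1417, 0.2525]
ee_rot: [[0.766, -0.643, 0.009], [-0.643, -0.766, 0.001], [0.006, -0.007, -1.0]]
wrist_force: [0.8, 1.6, 0.6]
gripper_width: 0.3
gripper_force: 0.0
```

Emit:
apply_moves([
  [[-0.03,0,0],0],
  [[-0.03,0,0],0],
  [[0,0,0],0],
  [[0,0,0],0],
  [[0,0,0],0],
])

```text
time_s: 13.92
tcp_pos: [0.53, 0.1817, 0.2474]
ee_rot: [[0.769, -0.639, 0.0], [-0.639, -0.769, -0.0], [0.0, 0.0, -1.0]]
wrist_force: [0.1, -0.1, 0.4]
gripper_width: 0.679
gripper_force: 0.0
```

```bash
cat > jar.py <<'E'
from look import *
P=[imaging.capture(n) for n in("top","wrist")]
for t in("jar","coaster"):
    for n,p in zip(("top","wrist"),P):
        for d in models.cut_out(p,t)[:1]:
            v,u=np.nonzero(d["region"]);m=d["region"].astype(np.uint8)
            c=max(cv2.findContours(m,0,2)[0],key=len);e=cv2.fitEllipse(cv2.convexHull(c))
            print(t,n,round(d["confidence"],2),np.round(e[0],1),np.round(e[1],1),"at z.03",atz(p,e[0],.03),"z.003",atz(p,e[0],.003),"z.015",atz(p,e[0],.015))
        print(t,n,[(a,round(c,2),atz(p,a,.003)) for a,c in place(p,t)[:2]])
E
python3 look.py; python3 jar.py
```

```text
13.9167 [530.  181.7 247.4] [-12.7  19.3] [ 0.1 -0.1  0.4]
side [326.6 209.5] 0.5 [  1.1 -47.2]
side [338.6 231.4] 0.48 [ 9. 28.]
side [334.3 219.2] 0.46 [  0.7 -10.9]
side [344.9 237.7] 0.38 [ 6.6 49.9]
wrist [312.9 201.4] 0.96 [ 5.6 12. ]
wrist [333.5 187.4] 0.81 [-4.6 -7.4]
wrist [302.2 230. ] 0.76 [ 2.1 39.4]
wrist [340.  161.8] 0.7 [  1.  -29.5]
jar top 0.62 [432.9 341.6] [31.  34.9] at z.03 [0.43454429 0.07771282 0.03      ] z.003 [0.43349035 0.07299018 0.003     ] z.015 [0.43395877 0.07508913 0.015     ]
jar top [(array([431.168, 338.784]), 0.59, array([0.43813104, 0.07596448, 0.003     ])), (array([316.8  , 159.216]), 0.38, array([0.75002072, 0.28265787, 0.003     ]))]
jar wrist 0.82 [456.7 211.4] [54.7 58.9] at z.03 [0.43672799 0.07891463 0.03      ] z.003 [0.42717803 0.07484668 0.003     ] z.015 [0.43142246 0.07665466 0.015     ]
jar wrist [(array([451.328, 207.216]), 0.9, array([0.43509507, 0.07679659, 0.003     ]))]
coaster top 0.64 [432.8 340.3] [42.  48.3] at z.03 [0.43665207 0.07777643 0.03      ] z.003 [0.43565561 0.07305552 0.003     ] z.015 [0.43609848 0.0751537  0.015     ]
coaster top []
coaster wrist 0.79 [449.7 202.2] [69.3 74.4] at z.03 [0.44970085 0.07896439 0.03      ] z.003 [0.44102106 0.07489977 0.003     ] z.015 [0.44487874 0.07670627 0.015     ]
coaster wrist []
```

All four balls are in the lane, at y about 39, 12, -7 and -29 mm. Next is the jar.

Emit:
apply_moves([
  [[-0.0015,0.035,0],0],
  [[-0.0015,0.035,0],0],
  [[-0.0015,0.035,0],0],
  [[-0.0015,0.035,0],0],
  [[0,0,0],-6.9],
], hand=0.087)

```text
time_s: 15.13
tcp_pos: [0.4312, 0.0748, 0.2476]
ee_rot: [[0.84, -0.543, -0.001], [-0.543, -0.84, 0.0], [-0.001, 0.001, -1.0]]
wrist_force: [-0.1, -0.3, 0.2]
gripper_width: 1.0
gripper_force: 0.0
```

Emit:
apply_moves([
  [[0,0,0],-6.9],
  [[0,0,0],-6.9],
  [[0,0,0],-6.9],
  [[0,0,0],-6.9],
  [[0,0,0],-6.9],
])

```text
time_s: 15.55
tcp_pos: [0.4354, 0.0783, 0.2475]
ee_rot: [[0.999, 0.035, 0.0], [0.035, -0.999, 0.0], [0.0, -0.0, -1.0]]
wrist_force: [0.5, 0.4, -0.6]
gripper_width: 0.999
gripper_force: 0.0
```

Emit:
apply_moves([
  [[0,0,0],-6.9],
  [[0,0,0],-6.9],
  [[0,0,0],-6.9],
  [[0,0,0],0],
  [[0,0,0],0],
])

```text
time_s: 15.97
tcp_pos: [0.4355, 0.0783, 0.2474]
ee_rot: [[0.926, 0.378, 0.0], [0.378, -0.926, 0.0], [0.0, -0.0, -1.0]]
wrist_force: [0.8, 0.5, -0.2]
gripper_width: 1.0
gripper_force: 0.0
```

Run:
```python
from look import *
np.set_printoptions(precision=4,suppress=True)
S=r.sense();print(S["tcp_pos"],S["ee_rot"],S["joints"],S["gripper_width"])
t=imaging.capture("top");s=imaging.capture("side");w=imaging.capture("wrist")
print(tri([(t,(238,230)),(s,(298,348))]),tri([(t,(238,310)),(s,(375,348))]))
for d in models.cut_out(w,"jar")[:1]:
    c=max(cv2.findContours(d["region"].astype(np.uint8),0,2)[0],key=len);e=cv2.fitEllipse(cv2.convexHull(c));print(d["confidence"],e,atz(w,e[0],.033))
print("place",[(a,c,atz(w,a,.003)) for a,c in place(w,"jar")[:2]])
x=proj(w,[.436,.078,.033]);print(x)
cv2.imwrite("pics/w4.png",w["frame"])
```

```text
[0.4355 0.0783 0.2474] [[ 0.926   0.3775  0.0003]
 [ 0.3775 -0.926   0.0001]
 [ 0.0003 -0.     -1.    ]] [ 31.3651   1.7623 -18.7235   0.0024 -69.4987  80.8148] 0.9999431407053877
(array([0.614 , 0.4125, 0.0331]), np.float64(0.00048441127841610795)) (array([0.4872, 0.4063, 0.0226]), np.float64(0.009293274308506797))
0.58 ((330.0504455566406, 205.7285614013672), (53.68909454345703, 55.17485427856445), 6.023419380187988) [0.4355 0.0781 0.033 ]
place [(array([330.304, 200.496]), 0.63, array([0.4367, 0.0782, 0.003 ]))]
[[330.2942 205.3142]]
```

View pics/w4.png

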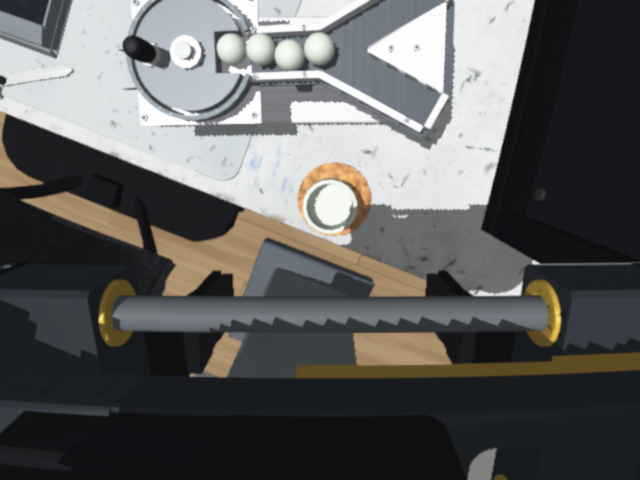

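The wrist view shows the jar rim centred at (330,206), the coaster at about (335,199), and four balls in line at (232..320,48) with the first in the pocket.

Emit:
apply_moves([
  [[0,0,0.038],0],
  [[0,0,0.038],0],
  [[0,0,0.038],0],
  [[0,0,0.038],0],
  [[0,0,0.038],0],
])

```text
time_s: 16.63
tcp_pos: [0.4357, 0.0783, 0.0562]
ee_rot: [[0.925, 0.38, 0.002], [0.38, -0.925, 0.001], [0.002, -0.0, -1.0]]
wrist_force: [0.1, -0.4, -1.0]
gripper_width: 1.002
gripper_force: 0.0
```

Emit:
apply_moves([
  [[0,0,0.03],0],
  [[0,0,0.01],0],
  [[0,0,0.002],0],
  [[0,0,0],0],
  [[0,0,0],0],
])

```text
time_s: 17.05
tcp_pos: [0.4365, 0.0788, 0.0161]
ee_rot: [[0.925, 0.38, 0.002], [0.38, -0.925, 0.001], [0.002, -0.0, -1.0]]
wrist_force: [-0.4, 0.1, 0.2]
gripper_width: 0.995
gripper_force: 0.0
```

Run:
```python
from look import *
S=r.sense();tc=np.array(S["tcp_pos"]);R=np.array(S["ee_rot"]);print(tc,S["wrist_force"])
s=imaging.capture("side");f=s["frame"]
for y in(-.050,.050):
    print(y,[(z,proj(s,tc+R@[0,y,-z])[0].round(1).tolist()) for z in(0,.02)])
cv2.imwrite("pics/s5.png",cv2.resize(f[180:270,320:440],(800,600),interpolation=cv2.INTER_CUBIC))
```

```text
[0.43653591 0.07879981 0.01612189] [-0.40617421  0.13896871  0.24487382]
-0.05 [(0, [401.7, 242.4]), (0.02, [402.6, 234.3])]
0.05 [(0, [378.4, 217.2]), (0.02, [378.9, 209.4])]
```

View pics/s5.png

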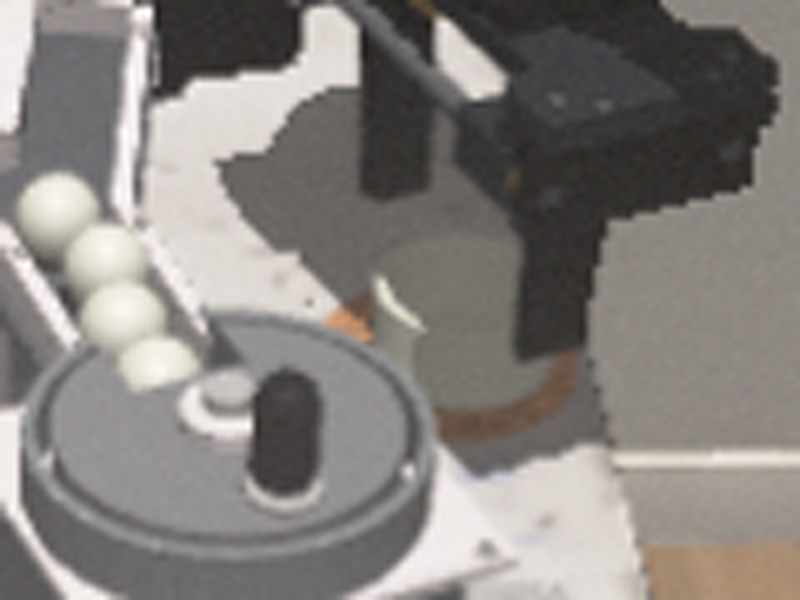

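The side crop shows the near fingertip ending at crop (550,360), about 20 mm above the reported TCP. So the real tips stand 20 mm behind it, and I'll allow for that.

Emit:
apply_moves([
  [[0,0,0.012],0],
  [[0,0,0.008],0],
  [[0,0,0.006],0],
  [[0,0,0],0],
  [[0,0,0],0],
])

```text
time_s: 17.52
tcp_pos: [0.4355, 0.0783, -0.0106]
ee_rot: [[0.925, 0.38, -0.0], [0.38, -0.925, -0.0], [-0.0, 0.0, -1.0]]
wrist_force: [-0.5, -0.0, -0.2]
gripper_width: 0.998
gripper_force: 0.0
```

Emit:
apply_moves([
  [[0,0,0],0],
  [[0,0,0],0],
  [[0,0,0],0],
  [[0,0,0],0],
  [[0,0,0],0],
], hand=0.045)

```text
time_s: 17.93
tcp_pos: [0.4356, 0.0783, -0.0106]
ee_rot: [[0.925, 0.38, 0.0], [0.38, -0.925, 0.0], [0.0, -0.0, -1.0]]
wrist_force: [-0.2, -0.2, 0.7]
gripper_width: 0.705
gripper_force: 0.0
```

Emit:
apply_moves([
  [[0,0,0],0],
  [[0,0,0],0],
  [[0,0,0],0],
  [[0,0,0],0],
  [[0,0,0],0],
], hand=0.03)

```text
time_s: 18.35
tcp_pos: [0.4356, 0.0783, -0.0106]
ee_rot: [[0.925, 0.38, 0.0], [0.38, -0.925, 0.0], [0.0, 0.0, -1.0]]
wrist_force: [-0.2, -0.5, 3.2]
gripper_width: 0.646
gripper_force: 30.0
```

Emit:
apply_moves([
  [[0,0,-0.01],0],
  [[0,0,-0.02],0],
  [[0,0,-0.03],0],
  [[0,0,0],0],
  [[0,0,0],0],
])

```text
time_s: 18.77
tcp_pos: [0.4362, 0.0788, 0.0502]
ee_rot: [[0.925, 0.38, 0.003], [0.38, -0.925, 0.002], [0.003, -0.001, -1.0]]
wrist_force: [-0.1, -0.0, -1.7]
gripper_width: 0.648
gripper_force: 30.0
```

Run:
```python
from look import *
np.set_printoptions(precision=4,suppress=True)
t=imaging.capture("top");s=imaging.capture("side");w=imaging.capture("wrist")
print(r.sense()["tcp_pos"])
for n,p in (("s",s),("w",w),("t",t)):
    print(n,"jar",[(a,round(c,2)) for a,c in place(p,"jar")[:1]],[(a,round(c,2),atz(p,a,.0)) for a,c in place(p,"coaster")[:1]])
    for d in models.cut_out(p,"jar")[:1]:
        v,u=np.nonzero(d["region"]);print(u.min(),u.max(),v.min(),v.max(),d["confidence"])
```

```text
[0.4343 0.0777 0.0481]
s jar [(array([392.192, 212.976]), 0.75)] []
378 395 191 217 0.82
w jar [(array([328.896, 280.704]), 0.93)] [(array([336.768, 242.4  ]), 0.84, array([0.439 , 0.0753, 0.    ]))]
261 397 228 364 0.62
t jar [(array([405.184, 260.688]), 0.49)] [(array([431.296, 337.2  ]), 0.86, array([0.4407, 0.0752, 0.    ]))]
289 475 204 332 0.65
```

Emit:
apply_moves([
  [[0,0,-0.02],6.95],
  [[0,0,-0.02],6.95],
  [[0,0,-0.02],6.95],
  [[0,0,-0.02],6.95],
  [[0,0,-0.02],6.95],
])

```text
time_s: 19.78
tcp_pos: [0.4352, 0.0781, 0.1501]
ee_rot: [[0.975, -0.221, -0.0], [-0.221, -0.975, -0.0], [-0.0, 0.0, -1.0]]
wrist_force: [0.2, 0.0, -0.8]
gripper_width: 0.645
gripper_force: 30.0
```

Emit:
apply_moves([
  [[0,0,0],6.95],
  [[0,0,0],6.95],
  [[0,0,0],6.95],
  [[0,0,0],6.95],
  [[0,0,0],6.95],
])

```text
time_s: 20.2
tcp_pos: [0.4352, 0.0782, 0.1492]
ee_rot: [[0.676, -0.737, -0.0], [-0.737, -0.676, 0.0], [-0.0, 0.0, -1.0]]
wrist_force: [-0.5, -0.4, -1.1]
gripper_width: 0.647
gripper_force: 30.0
```

Emit:
apply_moves([
  [[0,0,0],6.95],
  [[0,0,0],6.95],
  [[0,0,0],6.95],
  [[-0.02,-0.0115,0],0],
  [[-0.03,-0.0173,0],0],
])

```text
time_s: 20.62
tcp_pos: [0.4425, 0.1341, 0.1491]
ee_rot: [[0.371, -0.929, -0.001], [-0.929, -0.371, -0.001], [0.0, 0.001, -1.0]]
wrist_force: [0.4, -0.3, -2.3]
gripper_width: 0.642
gripper_force: 30.0
```

Emit:
apply_moves([
  [[-0.03,-0.0173,0],0],
  [[-0.03,-0.0173,0],0],
  [[-0.03,-0.0173,0],0],
  [[-0.03,-0.0173,0],0],
  [[-0.03,-0.0173,0],0],
])

```text
time_s: 21.03
tcp_pos: [0.4672, 0.3085, 0.149]
ee_rot: [[0.375, -0.927, -0.0], [-0.927, -0.375, -0.0], [0.0, 0.0, -1.0]]
wrist_force: [1.1, -1.3, -2.0]
gripper_width: 0.643
gripper_force: 30.0
```

Emit:
apply_moves([
  [[-0.03,-0.0173,0],0],
  [[-0.0113,-0.0063,0],0],
  [[0,0,0],0],
  [[0,0,0],0],
  [[0,0,0],0],
])

```text
time_s: 21.45
tcp_pos: [0.4734, 0.3528, 0.1488]
ee_rot: [[0.374, -0.927, -0.001], [-0.927, -0.374, -0.001], [0.001, 0.002, -1.0]]
wrist_force: [-0.2, -0.3, -1.4]
gripper_width: 0.652
gripper_force: 30.0
```

Run:
```python
from look import *
np.set_printoptions(precision=4,suppress=True)
S=r.sense();tc=np.array(S["tcp_pos"]);print(tc,F(tc),S["joints"],S["gripper_width"])
t=imaging.capture("top")
cv2.imwrite("pics/w6.png",np.vstack([cv2.resize(imaging.capture("wrist")["frame"],(800,600))]))
print("spout",proj(imaging.capture("side"),toW(q,(0,.179,0))))
```

```text
[0.4734 0.3528 0.1488] [ -1.2568 199.2528] [ 52.3969  21.0053  -8.6723  -0.0161 -60.4205 -30.4218] 0.6522023086683864
spout [[379.1688 324.7996]]
```

View pics/w6.png

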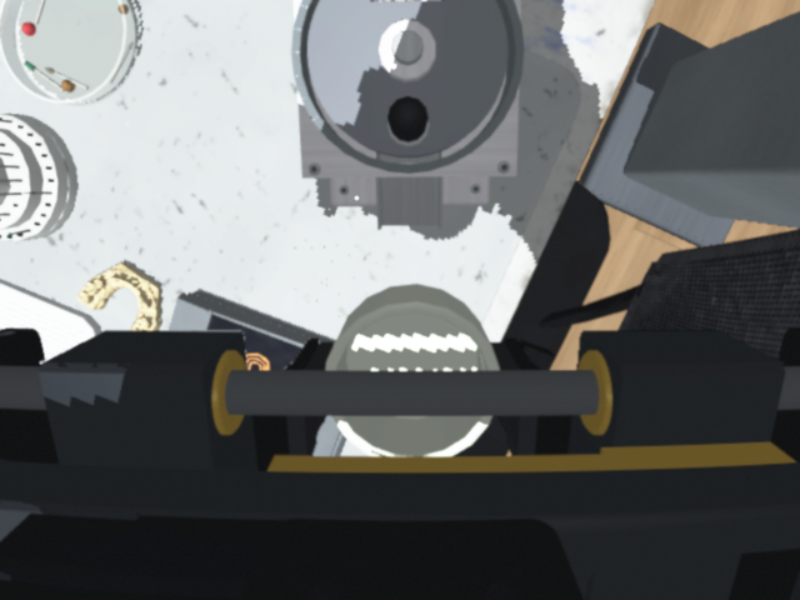

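Run:
```python
from look import *
w=imaging.capture("wrist")
k=.8
for uv,z in (((378,228),.04),((442,228),.04),((408,120),.133)):
    print(uv,F(atz(w,(uv[0]*k,uv[1]*k),z)))
```

```text
(378, 228) [ 17.71104161 162.75304016]
(442, 228) [-21.55705841 162.79498219]
(408, 120) [ -1.29358728 110.2389324 ]
```

Emit:
apply_moves([
  [[0,0,0.035],0],
  [[0,0,0.035],0],
  [[0,0,0.035],0],
  [[0,0,0.035],0],
  [[0,0,0.012],0],
])

```text
time_s: 22.07
tcp_pos: [0.4713, 0.3505, -0.0075]
ee_rot: [[0.373, -0.928, -0.006], [-0.928, -0.373, -0.006], [0.003, 0.008, -1.0]]
wrist_force: [-0.3, -1.4, -1.5]
gripper_width: 0.649
gripper_force: 30.0
```

Emit:
apply_moves([
  [[0,0,0.006],0],
  [[0,0,0.001],0],
  [[0,0,0],0],
  [[0,0,0],0],
])

```text
time_s: 22.4
tcp_pos: [0.4747, 0.3546, -0.0086]
ee_rot: [[0.375, -0.927, 0.002], [-0.927, -0.375, 0.002], [-0.001, -0.002, -1.0]]
wrist_force: [0.5, -0.1, -1.6]
gripper_width: 0.643
gripper_force: 30.0
```

Emit:
apply_moves([
  [[0,0.002,0.002],0],
  [[0.006,0,0.001],0],
  [[0.006,0,0],0],
  [[0.006,0,0],0],
  [[0,0,0],0],
])

```text
time_s: 22.82
tcp_pos: [0.4811, 0.3387, -0.0103]
ee_rot: [[0.375, -0.927, 0.005], [-0.927, -0.375, 0.006], [-0.003, -0.007, -1.0]]
wrist_force: [0.6, 3.0, 5.8]
gripper_width: 0.646
gripper_force: 30.0
```

Emit:
apply_moves([
  [[0,0,0.001],0],
  [[0,0,0],0],
  [[0,0,0],0],
])

```text
time_s: 23.07
tcp_pos: [0.4811, 0.3387, -0.0104]
ee_rot: [[0.376, -0.927, 0.005], [-0.927, -0.376, 0.005], [-0.002, -0.007, -1.0]]
wrist_force: [-0.1, 0.9, 11.3]
gripper_width: 0.649
gripper_force: 30.0
```

```bash
sed -i 's/^q=.*/q=np.array([.5465,.1707,np.radians(21.95)])/' look.py
python3 - <<'E'
from look import *
S=r.sense();tc=np.array(S["tcp_pos"]);print(tc,F(tc),S["wrist_force"])
s=imaging.capture("side")
cv2.imwrite("pics/s7.png",cv2.resize(s["frame"][210:330,310:470],(800,600),interpolation=cv2.INTER_CUBIC))
E
```

```text
[ 0.48106589  0.33870708 -0.01036324] [  2.10977828 180.28741497] [-0.08755753  0.88531706 11.30116697]
```

View pics/s7.png

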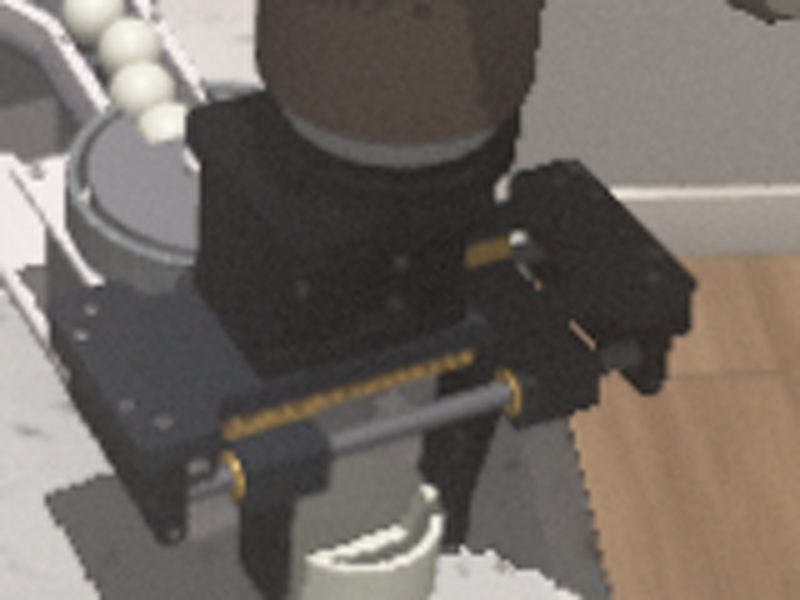

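The side crop shows the jar standing in front of the spout end, held upright at crop (370,560), with the balls still in line. I'll release it, rise and go to the knob.

Emit:
apply_moves([
  [[0,0,0],0],
  [[0,0,0],0],
  [[0,0,0],0],
  [[0,0,0],0],
  [[0,0,0],0],
], hand=0.08)

```text
time_s: 23.53
tcp_pos: [0.4785, 0.3361, -0.0142]
ee_rot: [[0.374, -0.927, -0.001], [-0.927, -0.374, -0.001], [0.001, 0.001, -1.0]]
wrist_force: [-0.4, -0.1, 0.7]
gripper_width: 0.892
gripper_force: 0.0
```

Emit:
apply_moves([
  [[0,0,-0.015],0],
  [[0,0,-0.035],0],
  [[0,0,-0.038],0],
  [[0,0,-0.038],0],
  [[0,0,-0.038],0],
])

```text
time_s: 23.95
tcp_pos: [0.4783, 0.336, 0.1515]
ee_rot: [[0.375, -0.927, -0.001], [-0.927, -0.375, -0.001], [0.001, 0.001, -1.0]]
wrist_force: [0.2, 1.0, -0.1]
gripper_width: 0.919
gripper_force: 0.0
```

Emit:
apply_moves([
  [[0.02,0,0],0],
  [[0.027,0,0],0],
  [[0.026,0.002,0],0],
  [[0,0,0],0],
  [[0,0,0],0],
], hand=0.05)

```text
time_s: 24.37
tcp_pos: [0.5043, 0.2669, 0.15]
ee_rot: [[0.373, -0.928, -0.001], [-0.928, -0.373, -0.0], [0.0, 0.001, -1.0]]
wrist_force: [0.4, 0.4, -0.1]
gripper_width: 0.633
gripper_force: 0.0
```

Run:
```python
from look import *
np.set_printoptions(precision=4,suppress=True)
S=r.sense();tc=np.array(S["tcp_pos"]);print(tc,F(tc),S["gripper_width"])
s=imaging.capture("side");t=imaging.capture("top");w=imaging.capture("wrist")
print("knob proj",proj(s,[.5065,.2699,.119]),proj(w,[.5065,.2699,.119]))
for n,p in (("s",s),("t",t),("w",w)):
    print(n,"knob",[(a,round(c,2)) for a,c in place(p,"knob_grip")[:2]])
    print(n,"jar",[(a,round(c,2),F(atz(p,a,0))) for a,c in place(p,"jar")[:2]])
    if n!="t": print(n,"ball",[(a,round(c,2),F(atz(p,a,.095))) for a,c in place(p,"ball_1")[:4]])
```

```text
[0.5043 0.2669 0.15  ] [ -3.1403 104.9902] 0.6331765906799317
knob proj [[364.615  245.4918]] [[321.4775 258.3102]]
s knob [(array([362.816, 238.176]), 0.57)]
s jar [(array([378.304, 326.112]), 0.7, array([  4.2243, 178.1503]))]
s ball [(array([332.096, 220.176]), 0.61, array([  6.0339, -15.3049])), (array([330.112, 209.088]), 0.57, array([ -5.376 , -51.8131])), (array([341.184, 230.4  ]), 0.48, array([ 3.9051, 21.4345])), (array([341.376, 238.176]), 0.43, array([13.2219, 43.2702]))]
t knob []
t jar []
w knob [(array([318.784, 254.976]), 0.94), (array([310.016, 141.12 ]), 0.74)]
w jar [(array([323.712, 296.304]), 0.59, array([  0.2961, 180.4055]))]
w ball [(array([316.416,   9.216]), 0.78, array([  2.8017, -35.6642])), (array([325.824,  53.184]), 0.61, array([ -2.6112, -11.2553])), (array([315.776,  94.8  ]), 0.59, array([ 3.4228, 12.3752])), (array([313.472, 141.024]), 0.55, array([ 5.0043, 39.4868]))]
```

Emit:
apply_moves([
  [[-0.001,-0.0047,0],0],
  [[0,0,0.02],0],
  [[0,0,0.024],0],
  [[0,0,0.015],0],
  [[0,0,0.005],0],
])

```text
time_s: 25.33
tcp_pos: [0.507, 0.2699, 0.0835]
ee_rot: [[0.374, -0.927, -0.004], [-0.927, -0.374, -0.003], [0.001, 0.005, -1.0]]
wrist_force: [-0.8, -0.1, -0.9]
gripper_width: 0.574
gripper_force: 0.0
```

Emit:
apply_moves([
  [[0,0,0],0],
  [[0,0,0],0],
  [[0,0,0],0],
  [[0,0,0],0],
  [[0,0,0],0],
], hand=0.0)

```text
time_s: 25.75
tcp_pos: [0.5088, 0.2713, 0.0873]
ee_rot: [[0.375, -0.927, 0.002], [-0.927, -0.375, 0.001], [-0.001, -0.002, -1.0]]
wrist_force: [-1.0, 0.2, -0.1]
gripper_width: 0.283
gripper_force: 0.0
```

Emit:
apply_moves([
  [[0,0,0],0],
  [[0,0,0],0],
  [[0,0,0],0],
  [[0,0,0],0],
  [[0,0,0],0],
])

```text
time_s: 26.17
tcp_pos: [0.5085, 0.2711, 0.0869]
ee_rot: [[0.375, -0.927, 0.001], [-0.927, -0.375, 0.0], [-0.0, -0.001, -1.0]]
wrist_force: [-0.3, -0.5, 4.5]
gripper_width: 0.18
gripper_force: 30.0
```

Emit:
apply_moves([
  [[0.00039,0.005,0],0],
  [[0.00117,0.00488,0],0],
  [[0.00192,0.00464,0],0],
  [[0.00262,0.00428,0],0],
  [[0.00326,0.00382,0],0],
])

```text
time_s: 26.58
tcp_pos: [0.4912, 0.2542, 0.0869]
ee_rot: [[0.375, -0.927, 0.002], [-0.927, -0.375, 0.002], [-0.001, -0.003, -1.0]]
wrist_force: [3.5, 1.6, 3.9]
gripper_width: 0.188
gripper_force: 30.0
```

Emit:
apply_moves([
  [[0.00382,0.00326,0],0],
  [[0.00428,0.00262,0],0],
  [[0.00464,0.00192,0],0],
  [[0.00488,0.00117,0],0],
  [[0.005,0.00039,0],0],
])

```text
time_s: 27.0
tcp_pos: [0.4909, 0.2294, 0.0869]
ee_rot: [[0.375, -0.927, 0.001], [-0.927, -0.375, 0.001], [-0.001, -0.002, -1.0]]
wrist_force: [0.9, 4.3, 4.8]
gripper_width: 0.179
gripper_force: 30.0
```

Emit:
apply_moves([
  [[0,0,0],0],
  [[0,0,0],0],
])

```text
time_s: 27.17
tcp_pos: [0.4912, 0.2286, 0.0869]
ee_rot: [[0.374, -0.927, 0.001], [-0.927, -0.374, 0.0], [0.0, -0.001, -1.0]]
wrist_force: [2.9, 0.9, 5.7]
gripper_width: 0.185
gripper_force: 30.0
```

Run:
```python
from look import *
S=r.sense();print(S["tcp_pos"],S["wrist_force"],S["moment"])
for n in("side","wrist"):
    p=imaging.capture(n);print(n,[(a,round(c,2)) for a,c in place(p,"ball_1")[:5]],[(a,round(c,2)) for a,c in place(p,"knob_grip")[:2]])
```

```text
[0.49118023 0.22862526 0.08688556] [2.86272146 0.86759547 5.66753357] [ 0.19394075 -0.81422917  0.03105832]
side [(array([337.792, 229.2  ]), 0.52), (array([337.6  , 251.184]), 0.39), (array([334.72 , 220.608]), 0.38)] [(array([370.688, 228.   ]), 0.68), (array([328.192, 212.208]), 0.2)]
wrist [(array([246.08,  42.48]), 0.96), (array([263.104, 103.92 ]), 0.9), (array([252.608, 154.608]), 0.73)] [(array([328.128, 297.984]), 0.65)]
```

Emit:
apply_moves([
  [[0.005,-0.00039,0],0],
  [[0.00488,-0.00117,0],0],
  [[0.00464,-0.00192,0],0],
  [[0.00428,-0.00262,0],0],
  [[0.00382,-0.00326,0],0],
])

```text
time_s: 27.88
tcp_pos: [0.5077, 0.212, 0.0869]
ee_rot: [[0.375, -0.927, 0.0], [-0.927, -0.375, 0.001], [-0.001, -0.001, -1.0]]
wrist_force: [-0.1, 5.6, 6.5]
gripper_width: 0.185
gripper_force: 30.0
```

Emit:
apply_moves([
  [[0.00326,-0.00382,0],0],
  [[0.00262,-0.00428,0],0],
  [[0.00192,-0.00464,0],0],
  [[0.00117,-0.00488,0],0],
  [[0.00039,-0.005,0],0],
])

```text
time_s: 28.3
tcp_pos: [0.531, 0.211, 0.0868]
ee_rot: [[0.374, -0.927, -0.003], [-0.927, -0.374, -0.001], [-0.0, 0.003, -1.0]]
wrist_force: [-3.8, 3.5, 9.0]
gripper_width: 0.181
gripper_force: 30.0
```

Emit:
apply_moves([
  [[0,0,0],0],
  [[0,0,0],0],
  [[0,0,0],0],
  [[0,0,0],0],
  [[0,0,0],0],
])

```text
time_s: 28.72
tcp_pos: [0.5321, 0.2115, 0.0869]
ee_rot: [[0.375, -0.927, 0.0], [-0.927, -0.375, 0.0], [-0.0, -0.0, -1.0]]
wrist_force: [0.0, 2.1, 6.6]
gripper_width: 0.181
gripper_force: 30.0
```

Emit:
apply_moves([
  [[0,0,0],0],
  [[0,0,0],0],
  [[0,0,0],0],
  [[0,0,0],0],
  [[0,0,0],0],
])

```text
time_s: 29.13
tcp_pos: [0.5321, 0.2115, 0.0869]
ee_rot: [[0.375, -0.927, 0.0], [-0.927, -0.375, 0.001], [-0.0, -0.001, -1.0]]
wrist_force: [0.7, 2.5, 6.3]
gripper_width: 0.182
gripper_force: 30.0
```

```bash
cat > chk.py <<'E'
from look import *
S=r.sense();print(S["time_s"],S["tcp_pos"],S["wrist_force"])
for n in("side","wrist","top"):
    p=imaging.capture(n);print(n,"balls",[(a.round(1).tolist(),round(c,2)) for a,c in place(p,"ball_1")[:5]],"knob",[(a.round(1).tolist(),round(c,2)) for a,c in place(p,"knob_grip")[:2]],"jar",[(a.round(1).tolist(),round(c,2)) for a,c in place(p,"jar")[:1]])
    print("  ball-in-jar px",proj(p,toW(q,(0,.180,.017)))[0].round(1),"pocket",proj(p,toW(q,PT["pocket_home"]))[0].round(1))
E
python3 chk.py
```

```text
29.1333 [0.53211582 0.21151447 0.08688714] [0.66227646 2.53914943 6.27086818]
side balls [([329.7, 210.4], 0.64), ([384.1, 323.3], 0.49), ([336.6, 228.7], 0.46), ([335.0, 220.8], 0.45), ([332.1, 191.2], 0.33)] knob [([345.4, 220.7], 0.89), ([328.5, 214.3], 0.47)] jar [([378.2, 323.7], 0.63)]
  ball-in-jar px [381.7 319. ] pocket [347.4 238.4]
wrist balls [([319.7, 222.6], 0.9), ([332.0, 173.9], 0.85), ([324.2, 120.2], 0.64), ([329.5, 270.1], 0.59)] knob [] jar []
  ball-in-jar px [329.2 409.3] pocket [329.5 269.8]
top balls [] knob [] jar []
  ball-in-jar px [279.4 310.5] pocket [358.2 279.3]
```

Side view: a ball is in the jar at (384,323). Completing the turn.

Emit:
apply_moves([
  [[-0.00039,-0.005,0],0],
  [[-0.00117,-0.00488,0],0],
  [[-0.00192,-0.00464,0],0],
  [[-0.00262,-0.00428,0],0],
  [[-0.00326,-0.00382,0],0],
])

```text
time_s: 30.15
tcp_pos: [0.5488, 0.2264, 0.0869]
ee_rot: [[0.374, -0.927, -0.003], [-0.927, -0.374, -0.004], [0.002, 0.004, -1.0]]
wrist_force: [-0.8, -3.9, 8.6]
gripper_width: 0.182
gripper_force: 30.0
```

Emit:
apply_moves([
  [[-0.00382,-0.00326,0],0],
  [[-0.00428,-0.00262,0],0],
  [[-0.00464,-0.00192,0],0],
  [[-0.00488,-0.00117,0],0],
  [[-0.005,-0.00039,0],0],
])

```text
time_s: 30.57
tcp_pos: [0.5507, 0.2518, 0.0869]
ee_rot: [[0.374, -0.927, 0.001], [-0.927, -0.374, -0.002], [0.002, -0.001, -1.0]]
wrist_force: [3.1, -1.7, 5.7]
gripper_width: 0.182
gripper_force: 30.0
```

Emit:
apply_moves([
  [[-0.005,0.00039,0],0],
  [[-0.00488,0.00117,0],0],
  [[-0.00464,0.00192,0],0],
  [[-0.00428,0.00262,0],0],
  [[-0.00382,0.00326,0],0],
])

```text
time_s: 30.98
tcp_pos: [0.5336, 0.2706, 0.0869]
ee_rot: [[0.375, -0.927, 0.002], [-0.927, -0.375, 0.001], [0.0, -0.002, -1.0]]
wrist_force: [3.9, 0.7, 5.5]
gripper_width: 0.176
gripper_force: 30.0
```

Emit:
apply_moves([
  [[-0.00326,0.00382,0],0],
  [[-0.00262,0.00428,0],0],
  [[-0.00192,0.00464,0],0],
  [[-0.00117,0.00488,0],0],
  [[-0.00039,0.005,0],0],
])

```text
time_s: 31.4
tcp_pos: [0.5084, 0.271, 0.0869]
ee_rot: [[0.375, -0.927, 0.001], [-0.927, -0.375, 0.001], [-0.0, -0.001, -1.0]]
wrist_force: [2.7, 1.9, 6.6]
gripper_width: 0.185
gripper_force: 30.0
```

Emit:
apply_moves([
  [[0,0,0],0],
  [[0,0,0],0],
  [[0,0,0],0],
  [[0,0,0],0],
  [[0,0,0],0],
])

```text
time_s: 31.82
tcp_pos: [0.5072, 0.2705, 0.0868]
ee_rot: [[0.375, -0.927, -0.001], [-0.927, -0.375, -0.0], [-0.0, 0.002, -1.0]]
wrist_force: [-1.7, 2.9, 9.3]
gripper_width: 0.18
gripper_force: 30.0
```

```bash
python3 chk.py
```

```text
31.8167 [0.50722969 0.27046478 0.08683744] [-1.71864586  2.87649722  9.31211865]
side balls [([334.0, 221.1], 0.58), ([386.7, 318.4], 0.49), ([337.9, 229.9], 0.48)] knob [([363.5, 241.3], 0.86)] jar [([376.4, 326.1], 0.64)]
  ball-in-jar px [381.7 319. ] pocket [347.4 238.4]
wrist balls [([320.1, 82.2], 0.77), ([329.0, 352.7], 0.7), ([329.4, 22.7], 0.61)] knob [([326.5, 296.6], 0.57)] jar [([330.5, 327.8], 0.71)]
  ball-in-jar px [327.7 336.6] pocket [327.4 139.4]
top balls [([404.2, 254.9], 0.69), ([371.6, 272.9], 0.63), ([385.2, 271.6], 0.58)] knob [] jar [([360.5, 276.5], 0.74)]
  ball-in-jar px [279.4 310.5] pocket [358.2 279.3]
```

Emit:
apply_moves([
  [[0,-0.0012,0],0],
  [[0,0,0],0],
  [[0,0,0],0],
  [[0,0,0],0],
  [[0,0,0],0],
])

```text
time_s: 32.83
tcp_pos: [0.5085, 0.271, 0.0869]
ee_rot: [[0.375, -0.927, -0.001], [-0.927, -0.375, -0.0], [-0.0, 0.001, -1.0]]
wrist_force: [-0.9, 2.6, 8.5]
gripper_width: 0.18
gripper_force: 30.0
```

```bash
sed -i 's/^q=.*/q=np.array([.5480,.1704,np.radians(21.95)])/' look.py; python3 look.py; python3 chk.py|head -1
```

```text
32.8333 [508.5 271.   86.9] [  1.  108.1] [-0.9  2.6  8.5]
top [399.8 257.9] 0.73 [  7.2 -32.8]
top [371.7 272.2] 0.7 [ 1.5 17.3]
top [385.7 268.4] 0.55 [-0.6 -5.7]
side [335.7 232.1] 0.53 [14.9 25.7]
side [384.6 323.9] 0.39 [ 40.3 259.1]
wrist [323.1  83.3] 0.93 [ 1.9 17.1]
wrist [334.5  20.9] 0.92 [-3.  -8.4]
wrist [332.3 352.8] 0.59 [ -2.4 146.9]
wrist [333.5 324.4] 0.19 [ -2.9 130.9]
33.1333 [0.50848577 0.27101406 0.08683304] [-1.28990678  2.28420956  7.57828084]
```

The ball is still at y=17 mm, just short of the pocket, so the wheel is slightly off home. I'll nudge it tangentially.

Emit:
apply_moves([
  [[0,0.002,0],0],
  [[0,0,0],0],
  [[0,0,0],0],
  [[0,0,0],0],
  [[0,0,0],0],
])

```text
time_s: 34.15
tcp_pos: [0.507, 0.2704, 0.0869]
ee_rot: [[0.375, -0.927, -0.0], [-0.927, -0.375, 0.0], [-0.0, 0.0, -1.0]]
wrist_force: [-1.4, 2.2, 7.7]
gripper_width: 0.182
gripper_force: 30.0
```

Emit:
apply_moves([
  [[0,0,0],0],
  [[0,0,0],0],
  [[0,0,0],0],
  [[0,0,0],0],
  [[0,0,0],0],
])

```text
time_s: 34.57
tcp_pos: [0.507, 0.2704, 0.0869]
ee_rot: [[0.375, -0.927, -0.001], [-0.927, -0.375, 0.0], [-0.0, 0.0, -1.0]]
wrist_force: [-0.9, 1.6, 7.8]
gripper_width: 0.184
gripper_force: 30.0
```

```bash
python3 look.py
```

```text
34.5667 [507.  270.4  86.9] [ -0.7 108.1] [-0.9  1.6  7.8]
top [371.8 272.8] 0.68 [ 0.6 17.5]
top [387.  271.8] 0.66 [-6.4 -5.7]
top [401.3 255.5] 0.63 [  9.9 -36.3]
top [360.1 277.4] 0.32 [ 0.2 37.4]
side [382.8 322.2] 0.52 [ 41.1 255.2]
side [334.5 229.3] 0.42 [13.4 17. ]
side [334.5 219.5] 0.37 [  0.9 -12. ]
wrist [326.3 351.9] 0.95 [ -0.9 146.4]
wrist [317.9  82.9] 0.85 [ 2.5 16.9]
wrist [328.5  22.7] 0.56 [-2.1 -7.7]
```

Run:
```python
from look import *
w=imaging.capture("wrist");t=imaging.capture("top");s=imaging.capture("side")
for n,p in(("w",w),("t",t),("s",s)):
    print(n)
    for y in range(-46,66,4):
        z=.0885+(.04-y/1000)*.12 if y<40 else .0885
        o=[]
        for x in(-12,-6,0,6,12):
            a=proj(p,toW(q,(x/1000,y/1000,z)))[0]
            i,j=int(round(a[1])),int(round(a[0]))
            o.append("%d/%d"%(p["frame"][i,j].mean(),int(p["frame"][i,j,1])-int(p["frame"][i,j,0])) if 0<=i<480 and 0<=j<640 else "-")
        print(y,a.round(0),o)
```

```text
w
-46 [294. -75.] ['-', '-', '-', '-', '-']
-42 [294. -65.] ['-', '-', '-', '-', '-']
-38 [294. -54.] ['-', '-', '-', '-', '-']
-34 [295. -43.] ['-', '-', '-', '-', '-']
-30 [295. -33.] ['-', '-', '-', '-', '-']
-26 [295. -22.] ['-', '-', '-', '-', '-']
-22 [295. -12.] ['-', '-', '-', '-', '-']
-18 [295.  -1.] ['-', '-', '-', '-', '-']
-14 [295.   9.] ['121/7', '126/8', '127/7', '225/9', '129/-8']
-10 [296.  19.] ['120/7', '125/6', '126/7', '237/8', '128/-8']
-6 [296.  29.] ['118/6', '122/7', '121/8', '118/7', '125/-9']
-2 [296.  39.] ['111/6', '116/6', '117/7', '111/6', '114/-9']
2 [296.  49.] ['57/-4', '109/7', '109/7', '56/-3', '131/-9']
6 [297.  59.] ['58/-4', '60/-4', '124/6', '123/8', '130/-9']
10 [297.  69.] ['57/-5', '121/7', '125/8', '127/8', '121/7']
14 [297.  78.] ['57/-4', '121/7', '129/7', '126/8', '122/7']
18 [297.  88.] ['56/-4', '119/7', '123/7', '123/8', '119/7']
22 [297.  97.] ['56/-5', '113/6', '119/7', '119/7', '113/7']
26 [298. 106.] ['56/-3', '58/-3', '112/7', '112/7', '55/-3']
30 [298. 115.] ['144/-4', '145/-4', '145/-5', '146/-4', '145/-4']
34 [298. 124.] ['14
[... 3235 characters left out ...]
[335. 232.] ['103/1', '81/2', '109/8', '115/7', '110/9']
22 [336. 233.] ['106/-1', '67/0', '110/7', '113/5', '113/10']
26 [337. 235.] ['105/-1', '59/1', '96/6', '109/8', '101/5']
30 [338. 236.] ['97/-1', '56/-4', '64/0', '62/0', '80/2']
34 [339. 238.] ['61/0', '64/2', '66/0', '63/2', '68/1']
38 [340. 239.] ['45/1', '92/0', '73/0', '70/1', '79/1']
42 [341. 241.] ['48/0', '98/2', '96/0', '72/-2', '77/-2']
46 [342. 242.] ['46/2', '85/0', '107/2', '73/0', '76/-2']
50 [343. 243.] ['46/2', '60/3', '109/-1', '85/-1', '73/-3']
54 [344. 244.] ['44/2', '46/4', '109/-1', '105/1', '75/-1']
58 [345. 245.] ['50/0', '43/2', '99/-1', '104/0', '75/-4']
62 [345. 247.] ['48/1', '45/3', '60/1', '96/1', '73/-2']
```

```bash
cat > edge.py <<'E'
from look import *
w=imaging.capture("wrist");print(r.sense()["tcp_pos"])
def row(y,z,xs):
    o=[]
    for x in xs:
        a=proj(w,toW(q,(x/1000,y/1000,z)))[0];o.append(int(w["frame"][int(round(a[1])),int(round(a[0]))].mean()))
    return o
xs=range(-28,29,2);print(list(xs))
for y,z in((50,.097),(46,.097),(42,.097),(38,.097),(34,.097),(31,.097),(28,.09),(26,.09),(4,.09),(2,.09),(28,.076),(3,.079)): print(y,z,row(y,z,xs))
E
python3 edge.py
```

```text
[0.50696752 0.27031813 0.08685756]
[-28, -26, -24, -22, -20, -18, -16, -14, -12, -10, -8, -6, -4, -2, 0, 2, 4, 6, 8, 10, 12, 14, 16, 18, 20, 22, 24, 26, 28]
50 0.097 [81, 81, 81, 82, 81, 83, 67, 126, 131, 137, 137, 138, 139, 140, 140, 140, 140, 138, 138, 139, 139, 139, 65, 80, 82, 82, 82, 81, 81]
46 0.097 [82, 82, 82, 82, 83, 83, 79, 135, 139, 139, 139, 139, 139, 139, 139, 139, 139, 139, 139, 139, 138, 138, 73, 78, 83, 82, 81, 82, 81]
42 0.097 [82, 82, 82, 83, 83, 83, 82, 130, 138, 138, 138, 138, 138, 139, 140, 139, 138, 139, 139, 139, 139, 139, 89, 71, 82, 83, 82, 82, 82]
38 0.097 [83, 82, 83, 83, 83, 83, 83, 119, 138, 138, 139, 140, 140, 139, 139, 140, 141, 140, 140, 141, 140, 141, 116, 75, 84, 82, 82, 82, 138]
34 0.097 [65, 96, 124, 85, 84, 84, 84, 114, 140, 140, 140, 141, 141, 141, 141, 140, 141, 141, 140, 141, 140, 141, 133, 69, 83, 109, 128, 65, 66]
31 0.097 [80, 76, 65, 72, 131, 139, 119, 132, 144, 143, 144, 144, 145, 145, 145, 145, 144, 144, 144, 145, 144, 144, 144, 136, 74, 64, 72, 79, 80]
28 0.09 [79, 79, 79, 77, 67, 66, 107, 142, 142, 142, 142, 142, 142, 140, 124, 115, 119, 126, 142, 142, 142, 139, 75, 66, 76, 79, 80, 80, 82]
26 0.09 [140, 108, 81, 80, 81, 82, 111, 58, 55, 57, 55, 58, 96, 110, 112, 112, 112, 112, 110, 97, 55, 74, 122, 79, 80, 80, 100, 143, 251]
4 0.09 [129, 132, 131, 106, 134, 132, 114, 57, 58, 59, 57, 62, 71, 99, 120, 122, 121, 119, 93, 134, 129, 64, 177, 254, 254, 199, 253, 253, 254]
2 0.09 [130, 131, 131, 107, 135, 133, 113, 58, 58, 65, 101, 107, 108, 107, 107, 100, 61, 57, 92, 135, 129, 103, 165, 254, 254, 168, 253, 253, 253]
28 0.076 [78, 79, 69, 64, 76, 128, 143, 143, 144, 145, 144, 144, 144, 144, 144, 141, 142, 144, 144, 144, 144, 144, 142, 99, 67, 65, 75, 79, 79]
3 0.079 [134, 131, 78, 131, 134, 128, 98, 58, 58, 59, 58, 58, 98, 122, 123, 124, 124, 124, 122, 120, 129, 123, 104, 251, 254, 253, 218, 253, 253]
```

Emit:
apply_moves([
  [[0,-0.002,0],0],
  [[0,-0.002,0],0],
  [[0,0,0],0],
  [[0,0,0],0],
  [[0,0,0],0],
])

```text
time_s: 35.48
tcp_pos: [0.5106, 0.2718, 0.0869]
ee_rot: [[0.375, -0.927, -0.001], [-0.927, -0.375, -0.0], [-0.0, 0.001, -1.0]]
wrist_force: [-1.2, 2.4, 8.1]
gripper_width: 0.186
gripper_force: 30.0
```

Emit:
apply_moves([
  [[0,0,0],0],
  [[0,0,0],0],
  [[0,0,0],0],
  [[0,0,0],0],
])

```text
time_s: 35.82
tcp_pos: [0.5106, 0.2718, 0.0869]
ee_rot: [[0.375, -0.927, -0.001], [-0.927, -0.375, -0.0], [-0.0, 0.001, -1.0]]
wrist_force: [-1.2, 1.3, 8.4]
gripper_width: 0.18
gripper_force: 30.0
```

```bash
python3 edge.py
python3 - <<'E'
from look import *
w=imaging.capture("wrist")
print([(a,round(c,2),F(atz(w,a,.092))) for a,c in place(w,"ball_1")[:4]])
E
```

```text
[0.51055239 0.27176371 0.08686321]
[-28, -26, -24, -22, -20, -18, -16, -14, -12, -10, -8, -6, -4, -2, 0, 2, 4, 6, 8, 10, 12, 14, 16, 18, 20, 22, 24, 26, 28]
50 0.097 [80, 81, 81, 81, 80, 68, 138, 139, 139, 138, 139, 138, 140, 139, 139, 138, 138, 137, 134, 128, 126, 70, 82, 82, 82, 82, 81, 82, 81]
46 0.097 [81, 82, 81, 82, 80, 67, 137, 138, 138, 138, 139, 138, 139, 139, 139, 139, 139, 138, 138, 139, 138, 76, 82, 82, 82, 82, 82, 82, 82]
42 0.097 [82, 82, 82, 83, 75, 75, 136, 136, 137, 137, 137, 137, 138, 138, 139, 138, 138, 139, 139, 138, 137, 79, 83, 82, 84, 83, 82, 82, 82]
38 0.097 [82, 81, 82, 82, 76, 99, 138, 138, 138, 137, 138, 139, 139, 139, 140, 141, 140, 140, 140, 140, 134, 81, 84, 83, 84, 84, 83, 82, 107]
34 0.097 [64, 91, 126, 84, 69, 122, 138, 139, 139, 140, 140, 140, 141, 140, 140, 141, 141, 141, 140, 140, 93, 84, 84, 83, 83, 109, 128, 66, 68]
31 0.097 [79, 73, 65, 69, 112, 141, 142, 142, 142, 142, 144, 144, 144, 144, 144, 144, 144, 144, 144, 144, 131, 106, 129, 140, 88, 65, 72, 79, 78]
28 0.09 [79, 79, 78, 78, 66, 67, 104, 140, 141, 141, 141, 142, 141, 140, 121, 113, 117, 
[... 278 characters left out ...]
17, 89, 58, 56, 60, 170, 254, 254, 154, 252, 253, 253]
2 0.09 [130, 133, 128, 102, 135, 132, 109, 58, 56, 66, 100, 106, 107, 107, 106, 101, 63, 58, 56, 58, 75, 113, 155, 254, 254, 168, 252, 253, 253]
28 0.076 [79, 77, 67, 64, 74, 125, 143, 143, 143, 144, 144, 143, 144, 144, 143, 140, 142, 144, 144, 144, 143, 143, 142, 102, 66, 68, 78, 79, 80]
3 0.079 [132, 130, 80, 133, 133, 122, 91, 57, 57, 58, 57, 59, 110, 121, 123, 123, 124, 123, 121, 108, 56, 57, 120, 254, 254, 252, 174, 253, 253]
[(array([339.2  ,  23.088]), 0.9, array([-2.85543458, -9.0649671 ])), (array([324.224,  78.912]), 0.79, array([ 3.70682159, 14.4129072 ])), (array([333.824, 353.376]), 0.7, array([ -1.00126973, 150.19466339]))]
```

The pocket is empty and close to home (θ about -0.06), but the front ball rests against the +x wall and hasn't rolled in. I'll rock the wheel back to shift the ball off that wall, then return to home.

Emit:
apply_moves([
  [[0.0003,-0.0035,0],0],
  [[0.0007,-0.0035,0],0],
  [[0.001,-0.0035,0],0],
  [[0,0,0],0],
  [[-0.001,0.0035,0],0],
])

```text
time_s: 36.38
tcp_pos: [0.5186, 0.2733, 0.0869]
ee_rot: [[0.374, -0.927, 0.001], [-0.927, -0.375, -0.0], [0.0, -0.001, -1.0]]
wrist_force: [1.9, 1.4, 6.3]
gripper_width: 0.183
gripper_force: 30.0
```

Emit:
apply_moves([
  [[-0.0007,0.0035,0],0],
  [[-0.0003,0.0055,0],0],
  [[0,0,0],0],
  [[0,0,0],0],
  [[0,0,0],0],
])

```text
time_s: 36.8
tcp_pos: [0.5084, 0.271, 0.0868]
ee_rot: [[0.375, -0.927, -0.001], [-0.927, -0.375, -0.0], [-0.0, 0.001, -1.0]]
wrist_force: [-2.2, 2.0, 7.6]
gripper_width: 0.183
gripper_force: 30.0
```

Emit:
apply_moves([
  [[0,0,0],0],
  [[0,0,0],0],
  [[0,0,0],0],
  [[0,0,0],0],
])

```text
time_s: 37.13
tcp_pos: [0.5084, 0.271, 0.0868]
ee_rot: [[0.375, -0.927, -0.001], [-0.927, -0.375, -0.0], [-0.0, 0.001, -1.0]]
wrist_force: [-0.7, 2.1, 8.8]
gripper_width: 0.18
gripper_force: 30.0
```

```bash
sed -i 's/^for y,z in.*/for y,z in((50,.097),(46,.097),(42,.097),(38,.097),(34,.097),(26,.09)): print(y,z,row(y,z,xs))\nprint([(a,round(c,2),F(atz(w,a,.092))) for a,c in place(w,"ball_1")[:4]])/' edge.py; python3 edge.py
```

```text
[0.50844919 0.2709801  0.08686096]
[-28, -26, -24, -22, -20, -18, -16, -14, -12, -10, -8, -6, -4, -2, 0, 2, 4, 6, 8, 10, 12, 14, 16, 18, 20, 22, 24, 26, 28]
50 0.097 [81, 81, 82, 81, 81, 79, 85, 139, 138, 138, 137, 139, 127, 110, 112, 112, 113, 111, 116, 138, 138, 118, 69, 81, 82, 82, 82, 81, 81]
46 0.097 [82, 81, 82, 81, 82, 82, 86, 138, 139, 139, 125, 114, 117, 119, 120, 120, 120, 120, 118, 115, 114, 128, 68, 82, 82, 82, 82, 81, 81]
42 0.097 [81, 82, 82, 82, 83, 81, 90, 137, 137, 135, 116, 119, 122, 123, 124, 125, 125, 124, 123, 120, 118, 113, 67, 84, 83, 82, 83, 82, 82]
38 0.097 [81, 82, 82, 83, 82, 81, 99, 138, 137, 132, 118, 121, 124, 126, 130, 139, 132, 125, 124, 122, 119, 110, 75, 83, 83, 82, 83, 82, 121]
34 0.097 [64, 100, 125, 89, 84, 82, 74, 139, 139, 139, 124, 119, 123, 124, 126, 127, 126, 126, 124, 122, 117, 136, 72, 84, 86, 126, 100, 66, 69]
26 0.09 [139, 97, 80, 80, 79, 81, 112, 56, 55, 76, 105, 109, 110, 110, 108, 103, 60, 56, 55, 56, 54, 62, 119, 79, 79, 79, 92, 151, 244]
[(array([322.624,  23.616]), 0.93, array([ 2.09760063, -8.76893337])), (array([334.912,  81.12 ]), 0.83, array([-3.31962782, 15.41692329])), (array([331.392, 351.408]), 0.76, array([ -1.97419662, 149.07800882])), (array([321.792, 133.584]), 0.64, array([ 2.60120904, 38.30796241]))]
```

The ball has rolled into the pocket (2.6, 38.3), with the next two at y=15 and -9. I'll release the knob and fetch the jar.

Emit:
apply_moves([
  [[0,0,0],0],
  [[0,0,0],0],
  [[0,0,0],0],
  [[0,0,0],0],
  [[0,0,0],0],
], hand=0.05)

```text
time_s: 37.65
tcp_pos: [0.5085, 0.2704, 0.0853]
ee_rot: [[0.374, -0.927, -0.002], [-0.927, -0.374, -0.002], [0.001, 0.003, -1.0]]
wrist_force: [-0.3, 0.4, -0.6]
gripper_width: 0.474
gripper_force: 0.0
```

Emit:
apply_moves([
  [[0,0,-0.01],0],
  [[0,0,-0.025],0],
  [[0,0,-0.03],0],
  [[0,0,0],0],
  [[0,0,0],0],
])

```text
time_s: 38.07
tcp_pos: [0.5103, 0.2721, 0.1539]
ee_rot: [[0.375, -0.927, 0.004], [-0.927, -0.375, 0.003], [-0.002, -0.005, -1.0]]
wrist_force: [-0.2, -0.1, -0.9]
gripper_width: 0.578
gripper_force: 0.0
```

Emit:
apply_moves([
  [[-0.024,0.001,0],0],
  [[-0.024,0.001,0],0],
  [[-0.0235,0.0013,0],0],
  [[0,0,0],0],
  [[0,0,0],0],
], hand=0.087)

```text
time_s: 38.48
tcp_pos: [0.4785, 0.3366, 0.1503]
ee_rot: [[0.376, -0.927, -0.002], [-0.927, -0.376, -0.002], [0.001, 0.002, -1.0]]
wrist_force: [0.1, -0.8, 0.5]
gripper_width: 0.87
gripper_force: 0.0
```

```bash
python3 look.py
python3 - <<'E'
from look import *
S=r.sense();print(S["tcp_pos"],S["gripper_width"])
w=imaging.capture("wrist");s=imaging.capture("side")
print([(a,c,atz(w,a,0)) for a,c in place(w,"jar")[:1]],[(a,c,atz(s,a,0)) for a,c in place(s,"jar")[:1]])
print([(a,c,F(atz(w,a,.119))) for a,c in place(w,"knob_grip")[:2]])
E
```

```text
38.4833 [478.5 336.6 150.3] [ -2.3 180.1] [ 0.1 -0.8  0.5]
top [360.  275.9] 0.69 [ 2.5 36.8]
top [386.5 264. ] 0.62 [ 5.5 -9.4]
top [374.  275.8] 0.5 [-5.1 15.9]
top [226.7 203.6] 0.27 [185.9 196.8]
side [382.6 323.1] 0.62 [ 42.2 256.6]
side [336.4 217.4] 0.59 [ -5.1 -17.1]
side [337.4 227. ] 0.57 [ 5.7 12.4]
side [342.7 237.3] 0.41 [ 9.9 45.2]
side [333.6 191.4] 0.17 [ -37.6 -106.4]
wrist [324.5 239.3] 0.75 [ -0.6 173.4]
wrist [320.3  13. ] 0.72 [ 1.4 39. ]
[0.47974593 0.3355322  0.15112845] 0.991148485852728
[(array([326.208, 221.712]), 0.85, array([0.4792296 , 0.33843955, 0.        ]))] [(array([379.072, 327.408]), 0.82, array([0.48281397, 0.34051421, 0.        ]))]
[(array([325.312, 128.4  ]), 0.91, array([ -1.3092385 , 105.16443757]))]
```

Emit:
apply_moves([
  [[0,0,0.035],0],
  [[0,0,0.035],0],
  [[0,0,0.035],0],
  [[0,0,0.035],0],
  [[0,0,0.015],0],
])

```text
time_s: 39.45
tcp_pos: [0.4772, 0.3339, -0.0083]
ee_rot: [[0.373, -0.928, -0.005], [-0.928, -0.373, -0.005], [0.003, 0.007, -1.0]]
wrist_force: [-0.7, -0.1, -0.5]
gripper_width: 1.001
gripper_force: 0.0
```

Emit:
apply_moves([
  [[0,0,0.006],0],
  [[0,0,0],0],
  [[0,0,0],0],
  [[0,0,0],0],
  [[0,0,0],0],
])

```text
time_s: 39.87
tcp_pos: [0.4804, 0.3374, -0.0079]
ee_rot: [[0.375, -0.927, 0.002], [-0.927, -0.375, 0.003], [-0.002, -0.003, -1.0]]
wrist_force: [0.1, -0.4, -0.6]
gripper_width: 1.001
gripper_force: 0.0
```

Emit:
apply_moves([
  [[0,0,0],0],
  [[0,0,0],0],
  [[0,0,0],0],
  [[0,0,0],0],
  [[0,0,0],0],
], hand=0.03)

```text
time_s: 40.28
tcp_pos: [0.4795, 0.3364, -0.0096]
ee_rot: [[0.375, -0.927, 0.0], [-0.927, -0.375, 0.0], [-0.0, -0.0, -1.0]]
wrist_force: [0.3, 0.8, 0.2]
gripper_width: 0.707
gripper_force: 0.0
```

Emit:
apply_moves([
  [[0,0,0],0],
  [[0,0,0],0],
  [[0,0,0],0],
  [[0,0,0],0],
  [[0,0,0],0],
])

```text
time_s: 40.7
tcp_pos: [0.4798, 0.3367, -0.0096]
ee_rot: [[0.375, -0.927, 0.001], [-0.927, -0.375, 0.001], [-0.0, -0.001, -1.0]]
wrist_force: [0.5, 0.4, 0.8]
gripper_width: 0.644
gripper_force: 30.0
```

Emit:
apply_moves([
  [[0,0,-0.0015],0],
  [[-0.004,0,0],0],
  [[-0.007,0,0],0],
  [[-0.007,0,0],0],
  [[-0.004,0,0],0],
])

```text
time_s: 41.12
tcp_pos: [0.4707, 0.3577, -0.0085]
ee_rot: [[0.375, -0.927, -0.0], [-0.927, -0.375, -0.0], [0.0, 0.0, -1.0]]
wrist_force: [-0.3, -0.2, -2.7]
gripper_width: 0.648
gripper_force: 30.0
```

Emit:
apply_moves([
  [[0,0,0],0],
  [[0,0,-0.01],0],
  [[0,0,-0.02],0],
  [[0,0,-0.03],0],
  [[0,0,-0.035],0],
])

```text
time_s: 41.53
tcp_pos: [0.4701, 0.3553, 0.0866]
ee_rot: [[0.374, -0.927, -0.003], [-0.927, -0.374, -0.004], [0.002, 0.004, -1.0]]
wrist_force: [1.4, 1.0, -1.5]
gripper_width: 0.647
gripper_force: 30.0
```

Emit:
apply_moves([
  [[0,0,-0.035],0],
  [[0,0,-0.03],0],
  [[0,0,-0.01],0],
  [[0,0,0],0],
  [[0,0,0],0],
])

```text
time_s: 41.95
tcp_pos: [0.4706, 0.3563, 0.1614]
ee_rot: [[0.374, -0.927, -0.001], [-0.927, -0.374, 0.0], [-0.001, 0.001, -1.0]]
wrist_force: [-0.1, -0.4, -2.5]
gripper_width: 0.645
gripper_force: 30.0
```

Emit:
apply_moves([
  [[0.018,0.0097,0],0],
  [[0.0305,0.0164,0],0],
  [[0.0305,0.0164,0],0],
  [[0.0305,0.0164,0],0],
  [[0.0305,0.0164,0],0],
])

```text
time_s: 42.37
tcp_pos: [0.4518, 0.1961, 0.1588]
ee_rot: [[0.375, -0.927, -0.005], [-0.927, -0.375, -0.004], [0.002, 0.006, -1.0]]
wrist_force: [0.4, -0.5, -2.0]
gripper_width: 0.649
gripper_force: 30.0
```

Emit:
apply_moves([
  [[0.0305,0.0164,0],0],
  [[0.0305,0.0164,0],0],
  [[0.0305,0.0164,0],0],
  [[0.0178,0.0094,0],0],
  [[0,0,0],-3],
])

```text
time_s: 42.78
tcp_pos: [0.4371, 0.0713, 0.1591]
ee_rot: [[0.419, -0.908, -0.007], [-0.908, -0.419, -0.003], [-0.0, 0.008, -1.0]]
wrist_force: [0.6, 1.0, -2.7]
gripper_width: 0.646
gripper_force: 30.0
```

Emit:
apply_moves([
  [[0,0,0],-6.9],
  [[0,0,0],-6.9],
  [[0,0,0],-6.9],
  [[0,0,0],-6.9],
  [[0,0,0],-6.9],
])

```text
time_s: 43.2
tcp_pos: [0.4387, 0.0746, 0.1592]
ee_rot: [[0.864, -0.503, -0.005], [-0.503, -0.864, -0.002], [-0.004, 0.005, -1.0]]
wrist_force: [-0.2, -1.3, -2.1]
gripper_width: 0.647
gripper_force: 30.0
```

Emit:
apply_moves([
  [[0,0,0],-6.9],
  [[0,0,0],-6.9],
  [[0,0,0],-6.9],
  [[0,0,0],-6.9],
  [[0,0,0],-6.9],
])

```text
time_s: 43.62
tcp_pos: [0.4387, 0.0746, 0.1592]
ee_rot: [[0.997, 0.075, -0.005], [0.075, -0.997, -0.002], [-0.006, 0.002, -1.0]]
wrist_force: [0.2, -0.5, -2.9]
gripper_width: 0.646
gripper_force: 30.0
```

Emit:
apply_moves([
  [[0,0,0],-6.9],
  [[0,0,0],-6.9],
  [[0,0,0],-4.5],
  [[0,0,0],0],
  [[0,0,0],0],
])

```text
time_s: 44.03
tcp_pos: [0.4392, 0.0748, 0.1599]
ee_rot: [[0.926, 0.377, -0.004], [0.377, -0.926, -0.002], [-0.004, 0.0, -1.0]]
wrist_force: [1.0, 0.4, -1.5]
gripper_width: 0.65
gripper_force: 30.0
```

Run:
```python
from look import *
np.set_printoptions(precision=4,suppress=True)
S=r.sense();print(S["tcp_pos"],S["ee_rot"])
w=imaging.capture("wrist");t=imaging.capture("top")
print("jar place",[(a,c) for a,c in place(w,"jar")[:1]],"ball",[(a,c) for a,c in place(w,"ball_1")[:5]])
for n,p in(("w",w),("t",t)):
    print(n,[(a,c,atz(p,a,0)) for a,c in place(p,"coaster")[:1]])
    for d in models.cut_out(p,"coaster")[:1]:
        c=max(cv2.findContours(d["region"].astype(np.uint8),0,2)[0],key=len);e=cv2.fitEllipse(cv2.convexHull(c));print(d["confidence"],e,atz(p,e[0],.003))
```

```text
[0.4392 0.0748 0.1599] [[ 0.9262  0.3771 -0.0039]
 [ 0.3771 -0.9262 -0.0018]
 [-0.0043  0.0001 -1.    ]]
jar place [(array([327.104, 286.704]), 0.67)] ball [(array([190.976,  16.512]), 0.94), (array([346.432, 281.808]), 0.83), (array([265.984,  17.616]), 0.73), (array([228.224,  27.696]), 0.68)]
w [(array([329.728, 214.8  ]), 0.84, array([0.4388, 0.0749, 0.    ]))]
t [(array([432.704, 337.584]), 0.75, array([0.4401, 0.0728, 0.    ]))]
0.97 ((427.7803955078125, 326.4671936035156), (22.94858169555664, 44.34572219848633), 67.76071166992188) [0.4589 0.0819 0.003 ]
```

Emit:
apply_moves([
  [[0,0,0.02],0],
  [[0,0,0.03],0],
  [[0,0,0.035],0],
  [[0,0,0.035],0],
  [[0,0,0.025],0],
])

```text
time_s: 44.85
tcp_pos: [0.4395, 0.0749, 0.0147]
ee_rot: [[0.925, 0.379, -0.002], [0.379, -0.925, -0.001], [-0.002, 0.0, -1.0]]
wrist_force: [-0.3, -0.8, -1.6]
gripper_width: 0.646
gripper_force: 30.0
```

Emit:
apply_moves([
  [[0,0,0.01],0],
  [[0,0,0.004],0],
  [[0,0,0.002],0],
  [[0,0,0.001],0],
  [[0,0,0],0],
])

```text
time_s: 45.27
tcp_pos: [0.4414, 0.0759, 0.0006]
ee_rot: [[0.925, 0.38, 0.002], [0.38, -0.925, 0.001], [0.002, -0.0, -1.0]]
wrist_force: [-0.3, -0.9, -1.6]
gripper_width: 0.651
gripper_force: 30.0
```

Emit:
apply_moves([
  [[0,0,0],0],
  [[0,0,0],0],
  [[0,0,0],0],
])

```text
time_s: 45.52
tcp_pos: [0.4409, 0.0757, 0.0004]
ee_rot: [[0.925, 0.38, 0.001], [0.38, -0.925, 0.001], [0.002, -0.0, -1.0]]
wrist_force: [-0.2, 1.1, -1.6]
gripper_width: 0.649
gripper_force: 30.0
```

Still about 7 mm above contact.

Emit:
apply_moves([
  [[0,0,0.003],0],
  [[0,0,0.002],0],
  [[0,0,0.0015],0],
  [[0,0,0],0],
  [[0,0,0],0],
])

```text
time_s: 45.93
tcp_pos: [0.4404, 0.0754, -0.007]
ee_rot: [[0.925, 0.379, -0.0], [0.379, -0.925, -0.0], [-0.001, 0.0, -1.0]]
wrist_force: [-0.0, -0.5, -2.0]
gripper_width: 0.646
gripper_force: 30.0
```

Emit:
apply_moves([
  [[0,0,0.001],0],
  [[0,0,0],0],
  [[0,0,0],0],
])

```text
time_s: 46.18
tcp_pos: [0.4405, 0.0755, -0.0078]
ee_rot: [[0.925, 0.38, -0.0], [0.38, -0.925, -0.0], [-0.0, 0.0, -1.0]]
wrist_force: [0.4, -1.1, -2.7]
gripper_width: 0.65
gripper_force: 30.0
```

Emit:
apply_moves([
  [[0,0,0.001],0],
  [[0,0,0],0],
  [[0,0,0],0],
])

```text
time_s: 46.43
tcp_pos: [0.4405, 0.0754, -0.0088]
ee_rot: [[0.925, 0.379, -0.0], [0.379, -0.925, -0.0], [-0.0, 0.0, -1.0]]
wrist_force: [-1.0, -0.0, -1.6]
gripper_width: 0.645
gripper_force: 30.0
```

Emit:
apply_moves([
  [[0,0,0.001],0],
  [[0,0,0],0],
  [[0,0,0],0],
])

```text
time_s: 46.68
tcp_pos: [0.4405, 0.0754, -0.0098]
ee_rot: [[0.925, 0.379, -0.0], [0.379, -0.925, -0.0], [-0.0, -0.0, -1.0]]
wrist_force: [-0.5, 0.4, -2.2]
gripper_width: 0.647
gripper_force: 30.0
```

Emit:
apply_moves([
  [[0,0,0.001],0],
  [[0,0,0],0],
  [[0,0,0],0],
])

```text
time_s: 46.93
tcp_pos: [0.4405, 0.0755, -0.0099]
ee_rot: [[0.925, 0.38, 0.0], [0.38, -0.925, -0.0], [0.0, 0.0, -1.0]]
wrist_force: [-2.7, 0.0, 7.4]
gripper_width: 0.648
gripper_force: 30.0
```

Emit:
apply_moves([
  [[0,0,0.0005],0],
  [[0,0,0],0],
  [[0,0,0],0],
])

```text
time_s: 47.18
tcp_pos: [0.4405, 0.0754, -0.0099]
ee_rot: [[0.925, 0.38, 0.0], [0.38, -0.925, -0.0], [0.0, 0.0, -1.0]]
wrist_force: [-4.3, 0.4, 11.5]
gripper_width: 0.649
gripper_force: 30.0
```

Contact at 11 N. Releasing.

Emit:
apply_moves([
  [[0,0,-0.001],0],
  [[0,0,0],0],
  [[0,0,0],0],
  [[0,0,0],0],
  [[0,0,0],0],
], hand=0.087)

```text
time_s: 47.6
tcp_pos: [0.4405, 0.0755, -0.0104]
ee_rot: [[0.925, 0.38, -0.0], [0.38, -0.925, -0.0], [-0.0, 0.0, -1.0]]
wrist_force: [-0.6, 1.0, -0.4]
gripper_width: 0.934
gripper_force: 0.0
```

Emit:
apply_moves([
  [[0,0,0],0],
  [[0,0,-0.01],0],
  [[0,0,-0.03],0],
  [[0,0,-0.035],0],
  [[0,0,-0.035],0],
])

```text
time_s: 48.02
tcp_pos: [0.4398, 0.075, 0.1005]
ee_rot: [[0.925, 0.38, -0.002], [0.38, -0.925, -0.001], [-0.003, 0.0, -1.0]]
wrist_force: [1.4, -0.3, -0.5]
gripper_width: 1.0
gripper_force: 0.0
```

Emit:
apply_moves([
  [[0,0,-0.035],0],
  [[0,0,-0.035],0],
  [[0,0,-0.035],0],
  [[0,0,0],0],
  [[0,0,0],0],
])

```text
time_s: 48.43
tcp_pos: [0.4414, 0.076, 0.2067]
ee_rot: [[0.925, 0.379, 0.004], [0.379, -0.925, 0.003], [0.005, -0.001, -1.0]]
wrist_force: [-0.8, -0.6, -0.5]
gripper_width: 1.0
gripper_force: 0.0
```

Run:
```python
from look import *
np.set_printoptions(precision=4,suppress=True)
S=r.sense();print(S["time_s"],S["tcp_pos"],S["wrist_force"])
for n in("wrist","side"):
    p=imaging.capture(n)
    for t in("jar","coaster"):
        print(n,t,[(a,round(c,2),atz(p,a,.003)) for a,c in place(p,t)[:1]])
        for d in models.cut_out(p,t)[:1]:
            c=max(cv2.findContours(d["region"].astype(np.uint8),0,2)[0],key=len);e=cv2.fitEllipse(cv2.convexHull(c));print("  ",d["confidence"],np.round(e[0],1),np.round(e[1],1),atz(p,e[0],.033),atz(p,e[0],.003))
    print(n,"ball",[(a,round(c,2),F(atz(p,a,.092))) for a,c in place(p,"ball_1")[:5]],[(a,round(c,2),F(atz(p,a,.119))) for a,c in place(p,"knob_grip")[:1]])
```

```text
48.4333 [0.4414 0.076  0.2067] [-0.8457 -0.6175 -0.491 ]
wrist jar []
   0.64 [329.8 215.7] [59.6 61.2] [0.4393 0.0754 0.033 ] [0.4342 0.0733 0.003 ]
wrist coaster []
   0.74 [330.8 209.9] [79.9 81.1] [0.4448 0.0767 0.033 ] [0.4402 0.0747 0.003 ]
wrist ball [(array([244.608,  51.792]), 0.96, array([-2.9851, 16.1524])), (array([280.896,  45.12 ]), 0.79, array([  1.4674, -10.7441])), (array([334.016, 209.088]), 0.77, array([-120.2225,  -50.6399])), (array([212.288,  41.376]), 0.57, array([ 4.742 , 39.9856]))] [(array([101.696,  42.192]), 0.84, array([  0.1395, 109.9135]))]
side jar [(array([383.296, 235.824]), 0.87, array([0.4495, 0.0834, 0.003 ]))]
   0.69 [387.9 226.4] [25.5 28.4] [0.4428 0.0922 0.033 ] [0.4361 0.0491 0.003 ]
side coaster [(array([385.792, 235.392]), 0.74, array([0.4441, 0.082 , 0.003 ]))]
   0.6 [395.8 237.9] [13.5 23.5] [0.4317 0.1324 0.033 ] [0.4243 0.0913 0.003 ]
side ball [(array([332.288, 217.92 ]), 0.57, array([ -0.2788, -25.3897])), (array([342.784, 235.392]), 0.48, array([ 4.5244, 33.6482])), (array([385.216, 224.208]), 0.47, array([-81.6121,  32.3707])), (array([340.288, 227.52 ]), 0.42, array([-1.3179,  9.4127]))] []
```

The jar sits about 1 mm off the coaster's centre with its ball in it. The pocket ball is near home and two balls wait behind it. Handing in.

```bash
python3 -c "
from station import r
print(r.finish_job())"
```

```text
the job is handed in; nothing more can be done
None
```

I handed the job in at about 48 s and got no verdict back. At the last look the jam was cleared, the wheel was one full turn on with a ball in its pocket and two in the lane behind it, and the jar held one ball about 1 mm off the coaster's centre.

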